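# Make up the leaf-painting caddy

## Task

Make up the caddy for painting the next batch of leaves: stand the labelled paint jar upright in the round bore, lay the dark-handled paint brush in the narrow pair of notches of the rest and the tweezers in its wide pair, and put both black binder clips in the open dish. Leave the light-handled brass brush and the low wide unlabelled jar where they are on the bench, and never tip the paint jar over.

Things in the scene. Friction and masses are not known exactly. Their poses are not given: they have to be found in the camera images.
- jar_block: Jar block: hardwood insert, 91x91 mm, fixed; one of three side by side, in any order, in a grey tray (290x104 mm, 14 mm rim), underside 4 mm over the bench. It is 22 mm thick with one round bore in the middle, 60 mm wide and 16 mm deep, for the 48 mm paint jar. Origin: centre of its underside; z up; bore floor at z = 6 mm, top at z = 22 mm.
- brush_rest: Rest: hardwood insert, 91x91 mm, fixed; one of three side by side, in any order, in a grey tray (290x104 mm, 14 mm rim), underside 4 mm over the bench. Two ribs along y at x=+-33 mm (10 mm thick, tops z=38) on a 6 mm base; each has two open notches, floor z=24: narrow, 20 mm wide, at y=+27 (brush); wide, 30 mm, at y=-23 (tweezers). Things lie across both ribs, along x, centred. Origin: centre of underside.
- clip_dish: Clip dish: hardwood insert, 91x91 mm, fixed; one of three side by side, in any order, in a grey tray (290x104 mm, 14 mm rim), underside 4 mm over the bench. A square open dish, inside 81 x 81 mm, floor 5 mm thick, rim at z = 13 mm. Both clips lie in it anywhere, any way round; they may be let go a centimetre above its floor. Origin: centre of its underside; z up.
- paint_jar: the paint jar: black screw-cap jar with a label band, 48 mm wide and 66 mm high, body up to 55 mm with a 42 mm cap above (the cap does not turn), about 0.11 kg (0.08 to 0.16). Origin: centre of its underside; z up. Stands on the bench; grasp it round the body 30 to 50 mm above its foot.
- paint_brush: the paint brush: thin brush with dark red-brown handle and black bristles, 147 x 9 x 9 mm, lying flat on the bench. Origin: underside at mid length (and balance point); x along the brush (bristles at one end).
- tweezers: steel tweezers, 126 x 15 x 9 mm (15 mm is the width lying flat, 9 mm the height), lying on the bench. Origin: underside at mid length; x along the tweezers. On the way to the caddy keep clear of the power supply behind it, 165 mm high.
- spare_clip_0: binder clip with a black body 20 mm long (x) 16 mm deep (y) and 13 mm high, and two thin wire handles that stretch to 46 mm along y. Origin: centre of its underside; z up, x along the body's spine. Grasp the black body across its two ends, along x; the wires do not get in the way.
- spare_clip_1: second binder clip, the same in shape and size as the other; both go in the dish.
- brass_brush: look-alike that stays: thin brush with a light wooden handle and light bristles, 132 x 9 x 9 mm, lying among the long things. Origin: underside at mid length; x along it.
- low_jar: look-alike that stays: unlabelled black screw-cap jar, lower and wider than the paint jar, 56 mm wide and 47 mm high, standing among the small things. Origin: centre of its underside; z up.

How it is judged:
By the outcome, as a careful person would: the job done as asked, in the order asked, and still so for the second after the job is handed in, with the robot touching nothing.
It also fails if it takes over 118 s, if anything falls off the work surface, if the arm or the gripper's body presses on something with over 40 N, if the wrist force passes 120 N, or if a joint passes its speed limit or range.

## Robot

A 6-joint arm with a two-finger parallel gripper is mounted at the origin on a cart in front of the work surface, level with it; the furniture and walls round the work are solid. World frame = base frame: x ahead of the robot, y to its left, z up, the work surface at z = 0. Lengths are in m, angles in rad, forces in N, time in s.
With the tool pointing down it reaches from about 0.35 to 0.775 m from the base axis. Payload 5.5 kg.
Tool frame: the origin (TCP) lies on the centre line of the jaws, within the pads' length; the fingertips stand 17 mm ahead of it and the grasp point (between the pads) lies 2 mm behind it; z points along the fingers, y is the direction in which the jaws open and shut (so a half turn about z gives the same grasp; the last joint's range is limited). The gripper opens to 85 mm and grips with 20 to 120 N. Pads are 22 mm wide; open, the fingers measure 114 mm over their backs; the gripper's body (76 mm by 85 mm) begins 54 mm behind the grasp point. The pads swing forward as they close: fully open they stand 13 mm farther back than shut.
Start: joints at [-1.283, 0.313, 0.046, 1.304, 0, 1.431], TCP at [0.239, -0.523, 0.248] pointing down, gripper open.
Joint ranges: [-2.76, 2.76], [-0.86, 1.69], [-1.03, 1.26], [-2.2, 2.34], [-1.47, 1.5], [-3.14, 3.14]. Speed limits (rad/s): [2.57, 2.57, 3.14, 3.14, 3.14, 3.14].

## Interface

Orientations are given as a unit quaternion [w, x, y, z].
In Python, from workcell import env gives the robot as it stands.
- The arm moves only by the tool servo_tool, never from a script. Its argument "increments" is a list of rows, each an object of numbers: "claw": the closure, from 0 (fully open) to 1 (shut); "x", "y", "z": the shift along the world's x, y, z in units of 25 mm (1.0 is 25 mm); "ax", "ay", "az": the turn, a rotation vector about the world's x, y, z in units of 8 degrees (1.0 is 8 degrees). A call has 1 to 5 rows; each row shifts and turns the commanded pose from where the row before left it; what a row does not reach is not made up. A row lasts 1/10 s, in which the tool goes at most 50 mm and 8.59 degrees, less where a joint would pass 70% of its speed; a pose out of reach is approached as far as the arm can. A call is refused whole if a number of a shift passes 1 or a number of a turn 1, either way. A call with a gripper value outside its range is refused whole. The fingers move at their own pace and stop on an object; "newtons" is the grip in N (left out, the last holds). Time passes only in rows, so rows that do not move let the fingers close. It gives the time, the measured TCP pose, the force and the opening at its end, in the units of the state.
- env.get_state(): the state, without advancing time (a new reading comes with each control period).
- env.read_camera(name): name is "scene" or "top" or "wrist"; returns the picture (400x640x3 uint8, red, green, blue); there is no depth.
- env.calibration(name): a dict with "K" (3x3 intrinsics, pixels), "world_to_cam" (4x4, takes a point from world to camera coordinates). Camera axes: x right, y down, z forward; pixel columns grow to the right and rows downward; lengths in m; the calibration is good to about 2 mm. A picture is of the moment at which its call begins: read the wrist's pose just before it. calibration takes no time and is no camera call; for the wrist camera it gives the pose at the moment of the call.
- env.hand_in(): hands the job in, once; it reports no verdict.
The state is a dict: "clock": time; "joint_pos": joint angles; "qvel": joint speeds; "tau": joint torques, N m; "tcp_pos": TCP position; "orientation": TCP orientation; "wrist_force": force on the tool from outside, world axes, zero at the start; "ft_torque": the same for the moment, N m; "finger_gap": finger opening in m.
Only numpy, scipy, OpenCV 4.12 (cv2) and the standard library are available. Lean on these libraries where they do the work, as an engineer would, in place of code of your own. Each camera call takes 0.05 s, during which the arm holds its last target.

## Working session

There is one attempt and no reset: what is moved stays moved. The work goes in short steps, Python scripts to look and compute and a tool call to move; the robot and the scene stay as the last step left them, time stands still between calls to the robot, and variables do not carry over. Pictures are saved under pics/ and viewed, and the job is handed in when it is done.

Besides the shell and the picture viewer there is one more tool, called after "Emit:" by a JSON object that holds its "fn" and its "kwargs". servo_tool: Moves the arm, as the interface text tells. Its arguments: {"type":"object","properties":{"increments":{"type":"array"},"newtons":{"type":"number"}},"required":["increments"]}

```bash
ls; mkdir -p pics; python3 - <<'E'
from workcell import env
import cv2,json
s=env.get_state();print(s)
for n in("scene","top","wrist"):
    c=env.calibration(n);print(n,c)
    cv2.imwrite(f"pics/{n}0.png",env.read_camera(n)[:,:,::-1])
E
```

```text
pics
{'clock': 0.0, 'joint_pos': array([-1.28259601e+00,  3.14013886e-01,  4.49327653e-02,  1.30361679e+00,
       -1.44369316e-05,  1.43120447e+00]), 'qvel': array([-0.00020022,  0.00098826,  0.00043415,  0.00137776, -0.00029837,
        0.0016332 ]), 'tau': array([ 3.23402392e-04, -4.80629897e+01,  2.98531401e+01,  1.95177225e-02,
       -8.94287268e-05,  1.33090654e-05]), 'tcp_pos': array([ 0.23839166, -0.52269359,  0.2473823 ]), 'orientation': array([-9.47632311e-04,  9.77210873e-01,  2.12268710e-01, -7.77813989e-05]), 'wrist_force': array([-0.94114394,  0.27698152, -0.29797299]), 'ft_torque': array([0.00623643, 0.03184247, 0.03547481]), 'finger_gap': 0.08546425423486566}
scene {'K': array([[418.04653161,   0.        , 319.98399818],
       [  0.        , 418.04653161, 194.12973921],
       [  0.        ,   0.        ,   1.        ]]), 'world_to_cam': array([[ 0.57115537, -0.82069071, -0.01575785, -0.32497262],
       [-0.43156642, -0.28390594, -0.85624053,  0.26049733],
       [ 0.69823489,  0.49584693, -0.51633695,  0.71608544],
       [ 0.        ,  0.        ,  0.        ,  1
[... 265 characters left out ...]
0.98959645, -0.01212113, -0.14335949,  0.54018726],
       [ 0.14341769, -0.00407299, -0.98965387,  0.86133153],
       [ 0.        ,  0.        ,  0.        ,  1.        ]])}
wrist {'K': array([[343.35015659,   0.        , 319.37254937],
       [  0.        , 343.35015659, 199.65759075],
       [  0.        ,   0.        ,   1.        ]]), 'world_to_cam': array([[ 4.14112990e-01, -9.10225482e-01, -5.64292396e-05,
        -5.74551026e-01],
       [-8.62035528e-01, -3.92208560e-01,  3.21040799e-01,
        -4.13835023e-02],
       [-2.92241648e-01, -1.32898521e-01, -9.47065363e-01,
         3.79291175e-01],
       [ 0.00000000e+00,  0.00000000e+00,  0.00000000e+00,
         1.00000000e+00]])}
```

View pics/scene0.png

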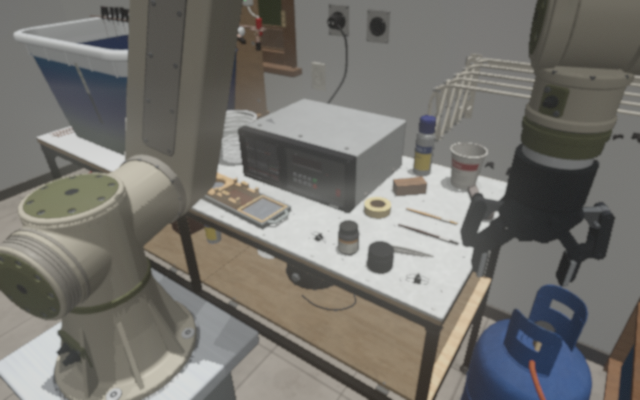

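View pics/top0.png

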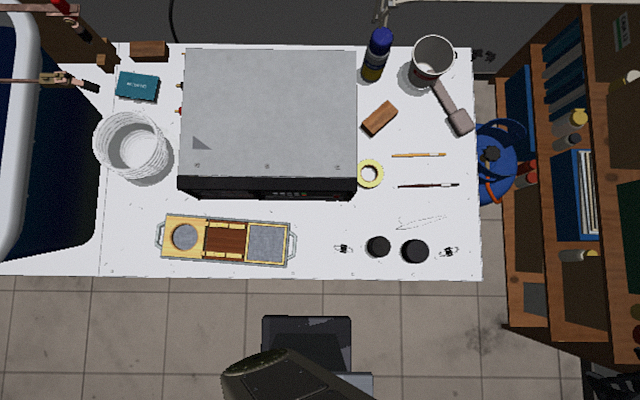

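View pics/wrist0.png

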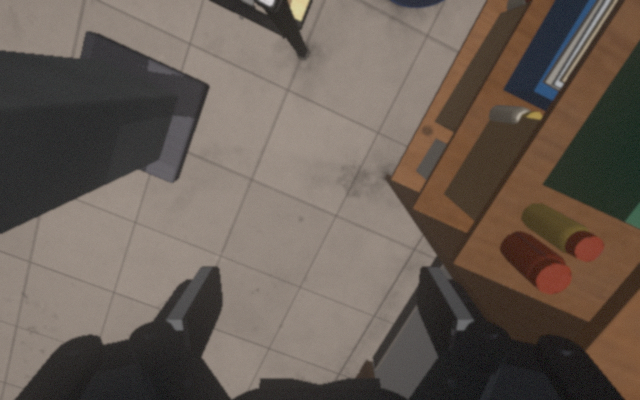

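The top view shows everything: the tray at about (230,240), with the bore at left (185,237), the rest in the middle (228,240) and the dish at right (270,243). The two clips are at (344,249) and (449,252), the jars at (378,246) and (415,251), and the long things at the right. I'll enlarge these.

```bash
python3 - <<'E'
import cv2
t=cv2.imread("pics/top0.png")
cv2.imwrite("pics/t_tray.png",cv2.resize(t[200:280,150:305],None,fx=5,fy=5,interpolation=cv2.INTER_CUBIC))
cv2.imwrite("pics/t_small.png",cv2.resize(t[205:275,325:470],None,fx=5.5,fy=5.5,interpolation=cv2.INTER_CUBIC))
cv2.imwrite("pics/t_long.png",cv2.resize(t[140:235,380:475],None,fx=6,fy=6,interpolation=cv2.INTER_CUBIC))
E
```

```text
(no output)
```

View pics/t_tray.png

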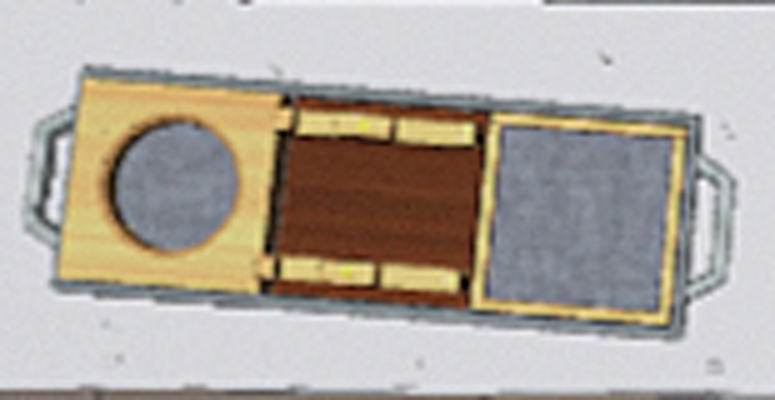

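View pics/t_small.png

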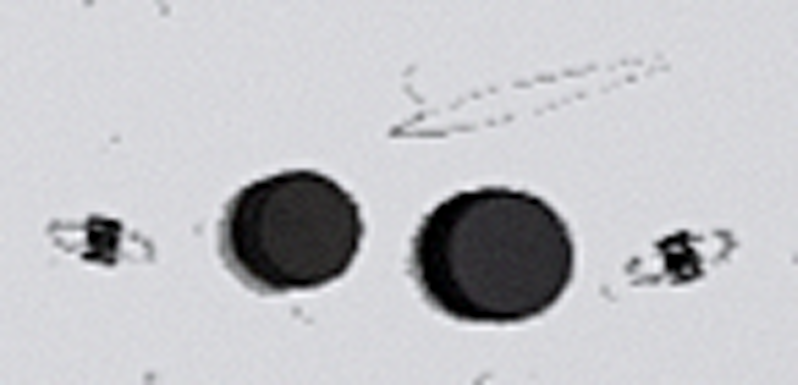

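View pics/t_long.png

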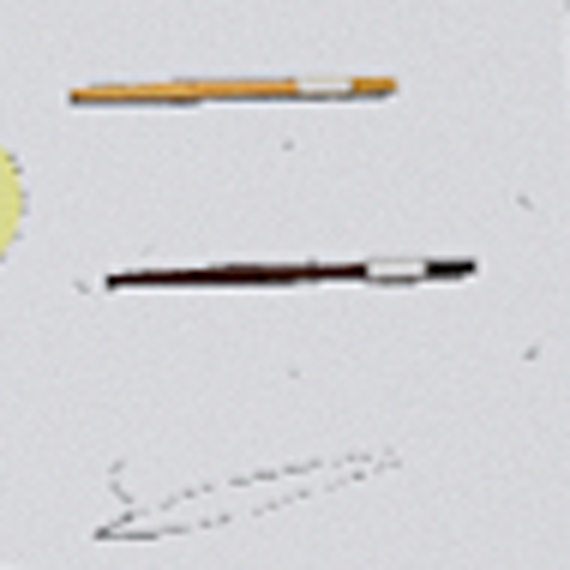

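```bash
cat > h.py <<'E'
from workcell import env
import numpy as np, cv2
def px2w(name,u,v,z,cal=None):
    c=cal or env.calibration(name); K=c["K"];T=c["world_to_cam"];R=T[:3,:3];t=T[:3,3]
    d=R.T@np.linalg.inv(K)@np.array([u,v,1.]); o=-R.T@t
    return o+d*(z-o[2])/d[2]
def w2px(name,p,cal=None):
    c=cal or env.calibration(name);T=c["world_to_cam"]
    q=c["K"]@(T[:3,:3]@np.array(p,float)+T[:3,3]);return q[:2]/q[2]
E
python3 - <<'E'
from h import *
def p(l,u,v,z):
    print(l,np.round(px2w("top",u,v,z),4))
T=lambda a,b:(150+a/5,200+b/5)
S=lambda a,b:(325+a/5.5,205+b/5.5)
L=lambda a,b:(380+a/6,140+b/6)
p("bore floor",*T(178,186),.010)
p("bore top",*T(174,186),.026)
for c in[(84,68),(700,117),(683,338),(53,290)]: p("trayrim",*T(*c),.014)
for c in[(497,125),(686,130),(665,316),(480,305)]: p("dish in",*T(*c),.013)
p("jar cap top",*S(307,229),.066)
p("lowjar top",*S(510,254),.047)
p("clipL",*S(103,240),.01);p("cl end",*S(50,230),.008);p("cl end",*S(153,250),.008)
p("clipR",*S(681,257),.01);p("cr end",*S(628,274),.008);p("cr end",*S(735,240),.008)
p("brush h",*L(107,282),.005);p("brush tip",*L(476,267),.005)
p("brass h",*L(70,98),.005);p("brass tip",*L(398,86),.005)
p("tw tip",*L(95,535),.005);p("tw end",*L(400,458),.005)
E
```

```text
bore floor [0.4497 0.2732 0.01  ]
bore top [0.449  0.2699 0.026 ]
trayrim [0.5037 0.3187 0.014 ]
trayrim [0.4843 0.0318 0.014 ]
trayrim [0.3831 0.0375 0.014 ]
trayrim [0.4015 0.3263 0.014 ]
dish in [0.4795 0.126  0.013 ]
dish in [0.4782 0.0382 0.013 ]
dish in [0.3929 0.0461 0.013 ]
dish in [0.3969 0.1309 0.013 ]
jar cap top [ 0.4319 -0.1696  0.066 ]
lowjar top [ 0.4233 -0.2548  0.047 ]
clipL [ 0.4276 -0.0934  0.01  ]
cl end [ 0.4316 -0.0712  0.008 ]
cl end [ 0.4237 -0.1146  0.008 ]
clipR [ 0.4234 -0.3366  0.01  ]
cr end [ 0.416  -0.3147  0.008 ]
cr end [ 0.4308 -0.3604  0.008 ]
brush h [ 0.5748 -0.2225  0.005 ]
brush tip [ 0.5826 -0.3694  0.005 ]
brass h [ 0.6495 -0.2091  0.005 ]
brass tip [ 0.6562 -0.3411  0.005 ]
tw tip [ 0.4744 -0.2159  0.005 ]
tw end [ 0.506  -0.3364  0.005 ]
```

```bash
python3 - <<'E'
from h import *
c=env.calibration("wrist")["world_to_cam"];s=env.get_state()
o=-c[:3,:3].T@c[:3,3];print("cam",o,o-s["tcp_pos"])
print("fwd",c[2,:3])
print("PSU front bottom",px2w("top",180,200,.0),px2w("top",355,200,0),"top",px2w("top",178,178,.165),px2w("top",357,180,.165))
E
```

```text
cam [ 0.31311125 -0.48883414  0.37257883] [0.07466869 0.0340095  0.12496403]
fwd [-0.29217576 -0.13312144 -0.94705438]
PSU front bottom [0.53790202 0.29473804 0.        ] [ 0.54298221 -0.12093883  0.        ] top [0.55910984 0.24554003 0.165     ] [ 0.55951925 -0.10702785  0.165     ]
```

Emit:
{"fn": "servo_tool", "kwargs": {"increments": [{"x": 0.51, "y": 0.94, "az": 0.55, "claw": 0}, {"x": 0.51, "y": 0.94, "az": 0.55}, {"x": 0.51, "y": 0.94, "az": 0.55}, {"x": 0.51, "y": 0.94, "az": 0.55}, {"x": 0.51, "y": 0.94, "az": 0.55}]}}

```text
schema error: expected keys claw, x, y, z, ax, ay, az
```

Emit:
{"fn": "servo_tool", "kwargs": {"increments": [{"claw": 0, "x": 0.51, "y": 0.94, "z": 0, "ax": 0, "ay": 0, "az": 0.55}, {"claw": 0, "x": 0.51, "y": 0.94, "z": 0, "ax": 0, "ay": 0, "az": 0.55}, {"claw": 0, "x": 0.51, "y": 0.94, "z": 0, "ax": 0, "ay": 0, "az": 0.55}, {"claw": 0, "x": 0.51, "y": 0.94, "z": 0, "ax": 0, "ay": 0, "az": 0.55}, {"claw": 0, "x": 0.51, "y": 0.94, "z": 0, "ax": 0, "ay": 0, "az": 0.55}]}}

```text
clock: 0.65
tcp_pos: [0.3026, -0.4046, 0.248]
orientation: [-0.0, 0.918, 0.396, 0.0]
wrist_force: [0.1, -0.4, 0.3]
finger_gap: 0.0855
```

Emit:
{"fn": "servo_tool", "kwargs": {"increments": [{"claw": 0, "x": 0.51, "y": 0.94, "z": 0, "ax": 0, "ay": 0, "az": 0.55}, {"claw": 0, "x": 0.51, "y": 0.94, "z": 0, "ax": 0, "ay": 0, "az": 0.55}, {"claw": 0, "x": 0.51, "y": 0.94, "z": 0, "ax": 0, "ay": 0, "az": 0.55}, {"claw": 0, "x": 0.51, "y": 0.94, "z": 0, "ax": 0, "ay": 0, "az": 0.55}, {"claw": 0, "x": 0.51, "y": 0.94, "z": 0, "ax": 0, "ay": 0, "az": 0.55}]}}

```text
clock: 1.15
tcp_pos: [0.3663, -0.2871, 0.2481]
orientation: [-0.0, 0.826, 0.564, 0.0]
wrist_force: [0.1, -0.1, -0.4]
finger_gap: 0.0855
```

Emit:
{"fn": "servo_tool", "kwargs": {"increments": [{"claw": 0, "x": 0.51, "y": 0.94, "z": 0, "ax": 0, "ay": 0, "az": 0.55}, {"claw": 0, "x": 0.51, "y": 0.94, "z": 0, "ax": 0, "ay": 0, "az": 0.55}, {"claw": 0, "x": 0.51, "y": 0.94, "z": 0, "ax": 0, "ay": 0, "az": 0.55}, {"claw": 0, "x": 0.51, "y": 0.94, "z": 0, "ax": 0, "ay": 0, "az": 0.55}, {"claw": 0, "x": 0.51, "y": 0.94, "z": 0, "ax": 0, "ay": 0, "az": 0.55}]}}

```text
clock: 1.65
tcp_pos: [0.43, -0.1696, 0.2481]
orientation: [-0.0, 0.703, 0.711, -0.0]
wrist_force: [-0.1, 0.6, -0.1]
finger_gap: 0.0854
```

```bash
cat > snap.py <<'E'
from h import *
import sys,pickle
def snap(name,tag):
    c=env.calibration(name); im=env.read_camera(name)[:,:,::-1].copy()
    pickle.dump(c,open(f"pics/{tag}.pkl","wb")); cv2.imwrite(f"pics/{tag}.png",im); return c,im
if __name__=="__main__": snap(sys.argv[1],sys.argv[2])
E
python3 - <<'E'
from snap import *
c,im=snap("wrist","w1")
print(w2px("wrist",(.432,-.1696,.066),c),w2px("wrist",(.4276,-.0934,.01),c))
E
```

```text
[322.13416972 177.11999226] [318.38053185  89.38131108]
```

View pics/w1.png

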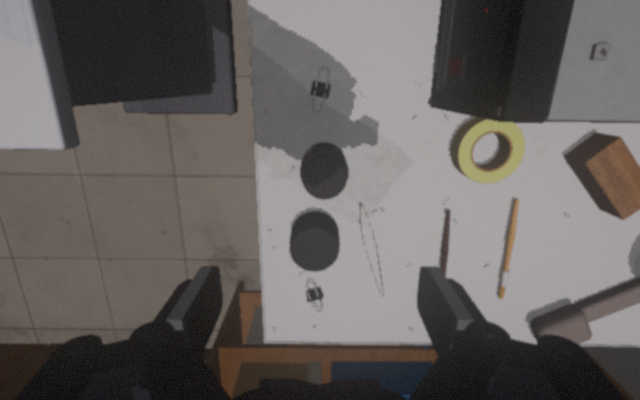

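```bash
python3 - <<'E'
import cv2,numpy as np
t=cv2.imread("pics/w1.png")[60:320,260:420]
t=np.clip(t.astype(float)*1.8,0,255).astype(np.uint8)
t=cv2.resize(t,None,fx=2.3*1.0,fy=2.3,interpolation=cv2.INTER_CUBIC)
cv2.imwrite("pics/w1c.png",t)
E
```

```text
(no output)
```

View pics/w1c.png

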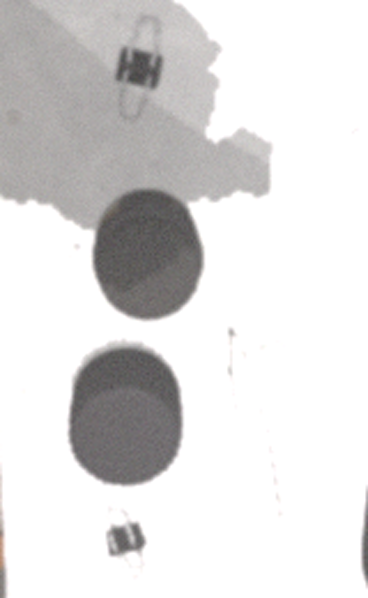

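Emit:
{"fn": "servo_tool", "kwargs": {"increments": [{"claw": 0, "x": 0.12, "y": 0, "z": -1, "ax": 0, "ay": 0, "az": 0.08}, {"claw": 0, "x": 0, "y": 0, "z": -1, "ax": 0, "ay": 0, "az": 0}, {"claw": 0, "x": 0, "y": 0, "z": -1, "ax": 0, "ay": 0, "az": 0}, {"claw": 0, "x": 0, "y": 0, "z": -1, "ax": 0, "ay": 0, "az": 0}, {"claw": 0, "x": 0, "y": 0, "z": -1, "ax": 0, "ay": 0, "az": 0}]}}

```text
clock: 2.2
tcp_pos: [0.4325, -0.1707, 0.1222]
orientation: [-0.0, 0.7, 0.714, -0.0]
wrist_force: [0.4, -0.6, -0.0]
finger_gap: 0.0855
```

Emit:
{"fn": "servo_tool", "kwargs": {"increments": [{"claw": 0, "x": 0, "y": 0, "z": -1, "ax": 0, "ay": 0, "az": 0}, {"claw": 0, "x": 0, "y": 0, "z": -1, "ax": 0, "ay": 0, "az": 0}, {"claw": 0, "x": 0, "y": 0, "z": -0.8, "ax": 0, "ay": 0, "az": 0}, {"claw": 0, "x": 0, "y": 0, "z": -0.52, "ax": 0, "ay": 0, "az": 0}]}}

```text
clock: 2.6
tcp_pos: [0.4317, -0.1702, 0.0386]
orientation: [-0.001, 0.7, 0.714, -0.0]
wrist_force: [-0.3, 0.1, -0.2]
finger_gap: 0.0851
```

Emit:
{"fn": "servo_tool", "kwargs": {"increments": [{"claw": 0.55, "x": 0, "y": 0, "z": 0, "ax": 0, "ay": 0, "az": 0}, {"claw": 0.6, "x": 0, "y": 0, "z": 0, "ax": 0, "ay": 0, "az": 0}, {"claw": 0.7, "x": 0, "y": 0, "z": 0, "ax": 0, "ay": 0, "az": 0}, {"claw": 0.7, "x": 0, "y": 0, "z": 0, "ax": 0, "ay": 0, "az": 0}, {"claw": 0.7, "x": 0, "y": 0, "z": 0, "ax": 0, "ay": 0, "az": 0}], "newtons": 30}}

```text
clock: 3.1
tcp_pos: [0.4335, -0.1712, 0.0413]
orientation: [0.001, 0.7, 0.714, 0.0]
wrist_force: [-1.1, -0.8, 3.9]
finger_gap: 0.0463
```

Emit:
{"fn": "servo_tool", "kwargs": {"increments": [{"claw": 0.7, "x": 0, "y": 0, "z": 0.2, "ax": 0, "ay": 0, "az": 0}, {"claw": 0.7, "x": 0, "y": 0, "z": 0.3, "ax": 0, "ay": 0, "az": 0}, {"claw": 0.7, "x": 0, "y": 0, "z": 0.5, "ax": 0, "ay": 0, "az": 0}, {"claw": 0.7, "x": 0, "y": 0, "z": 0.8, "ax": 0, "ay": 0, "az": 0}, {"claw": 0.7, "x": 0, "y": 0, "z": 0.8, "ax": 0, "ay": 0, "az": 0}]}}

```text
clock: 3.6
tcp_pos: [0.4324, -0.1704, 0.1062]
orientation: [-0.0, 0.7, 0.714, -0.0]
wrist_force: [0.1, 0.3, -1.5]
finger_gap: 0.046
```

```bash
python3 snap.py scene s2; python3 -c "
import cv2
t=cv2.imread('pics/s2.png')[150:310,250:480]
cv2.imwrite('pics/s2c.png',cv2.resize(t,None,fx=3.4,fy=3.4,interpolation=cv2.INTER_CUBIC))"
```

```text
(no output)
```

View pics/s2c.png

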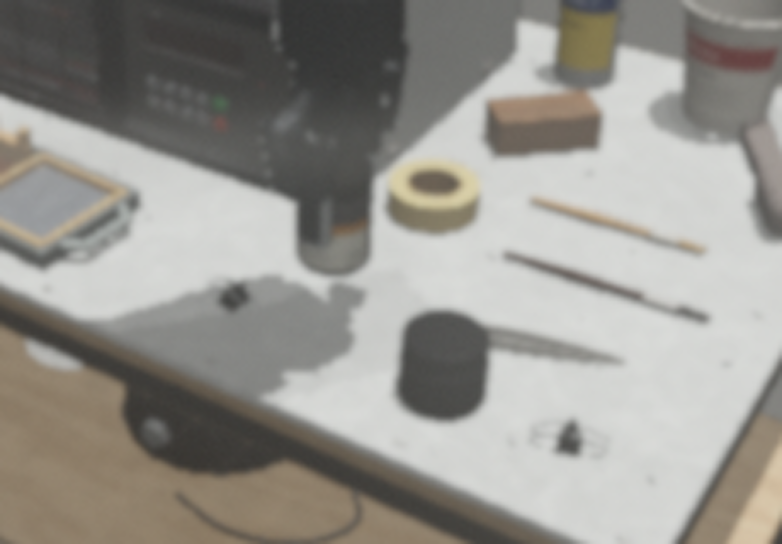

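Emit:
{"fn": "servo_tool", "kwargs": {"increments": [{"claw": 0.7, "x": 0, "y": 0.5, "z": 0.8, "ax": 0, "ay": 0, "az": 0}, {"claw": 0.7, "x": 0, "y": 0.8, "z": 0.2, "ax": 0, "ay": 0, "az": 0}, {"claw": 0.7, "x": 0, "y": 1, "z": 0, "ax": 0, "ay": 0, "az": 0}, {"claw": 0.7, "x": 0, "y": 1, "z": 0, "ax": 0, "ay": 0, "az": 0}, {"claw": 0.7, "x": 0, "y": 1, "z": 0, "ax": 0, "ay": 0, "az": 0}]}}

```text
clock: 4.15
tcp_pos: [0.4326, -0.0623, 0.1304]
orientation: [0.0, 0.7, 0.714, 0.0]
wrist_force: [-0.3, -0.1, -1.3]
finger_gap: 0.0461
```

Emit:
{"fn": "servo_tool", "kwargs": {"increments": [{"claw": 0.7, "x": 0, "y": 1, "z": 0, "ax": 0, "ay": 0, "az": 0}, {"claw": 0.7, "x": 0, "y": 1, "z": 0, "ax": 0, "ay": 0, "az": 0}, {"claw": 0.7, "x": 0, "y": 1, "z": 0, "ax": 0, "ay": 0, "az": 0}, {"claw": 0.7, "x": 0, "y": 1, "z": 0, "ax": 0, "ay": 0, "az": 0}, {"claw": 0.7, "x": 0, "y": 1, "z": 0, "ax": 0, "ay": 0, "az": 0}]}}

```text
clock: 4.65
tcp_pos: [0.4326, 0.0628, 0.1304]
orientation: [0.0, 0.7, 0.714, 0.0]
wrist_force: [0.7, 0.5, -1.3]
finger_gap: 0.0463
```

Emit:
{"fn": "servo_tool", "kwargs": {"increments": [{"claw": 0.7, "x": 0, "y": 1, "z": 0, "ax": 0, "ay": 0, "az": 0}, {"claw": 0.7, "x": 0, "y": 1, "z": 0, "ax": 0, "ay": 0, "az": 0}, {"claw": 0.7, "x": 0.1, "y": 1, "z": 0, "ax": 0, "ay": 0, "az": 0}, {"claw": 0.7, "x": 0.1, "y": 1, "z": 0, "ax": 0, "ay": 0, "az": 0}, {"claw": 0.7, "x": 0.1, "y": 1, "z": 0, "ax": 0, "ay": 0, "az": 0}]}}

```text
clock: 5.15
tcp_pos: [0.4401, 0.1879, 0.1303]
orientation: [0.0, 0.7, 0.714, 0.0]
wrist_force: [0.4, 0.6, -0.2]
finger_gap: 0.0461
```

```bash
python3 snap.py wrist w3
```

```text
(no output)
```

View pics/w3.png

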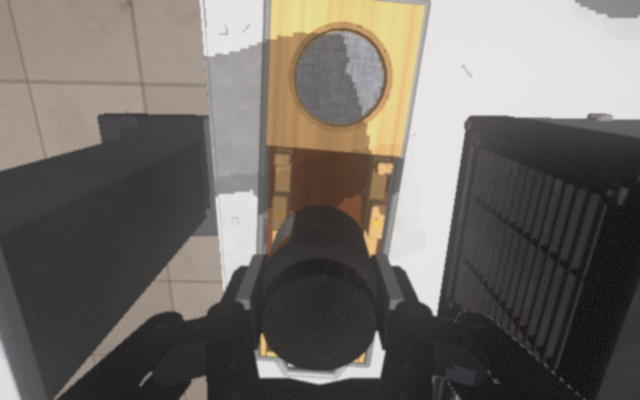

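```bash
python3 - <<'E'
from h import *
import pickle
t=cv2.imread("pics/w3.png")[0:220,250:450]
cv2.imwrite("pics/w3c.png",cv2.resize(np.clip(t*1.3,0,255).astype(np.uint8),None,fx=2.7,fy=2.7,interpolation=cv2.INTER_CUBIC))
c=pickle.load(open("pics/w3.pkl","rb"))
for q in[(341,77)]: print(px2w("wrist",*q,.026,c),px2w("wrist",*q,.01,c))
for p in [(293,77),(391,77),(341,23),(341,131)]:print(px2w("wrist",*p,.026,c))
E
```

```text
[0.45147375 0.27404408 0.026     ] [0.45242456 0.2742999  0.01      ]
[0.42129278 0.27345821 0.026     ]
[0.48291562 0.27465442 0.026     ]
[0.45026159 0.3045534  0.026     ]
[0.45280749 0.24047448 0.026     ]
```

View pics/w3c.png

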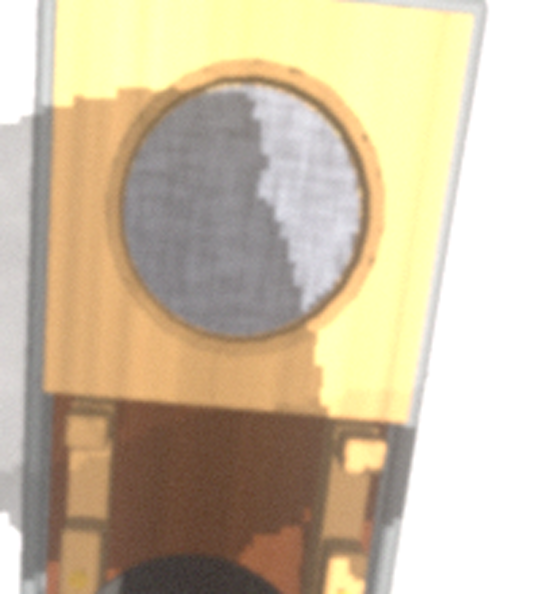

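Emit:
{"fn": "servo_tool", "kwargs": {"increments": [{"claw": 0.7, "x": 0.15, "y": 1, "z": 0, "ax": 0, "ay": 0, "az": 0}, {"claw": 0.7, "x": 0.15, "y": 1, "z": 0, "ax": 0, "ay": 0, "az": 0}, {"claw": 0.7, "x": 0.12, "y": 0.8, "z": 0, "ax": 0, "ay": 0, "az": 0}, {"claw": 0.7, "x": 0, "y": 0.56, "z": 0, "ax": 0, "ay": 0, "az": 0}, {"claw": 0.7, "x": 0, "y": 0, "z": -0.3, "ax": 0, "ay": 0, "az": 0}]}}

```text
clock: 5.7
tcp_pos: [0.4514, 0.2723, 0.1234]
orientation: [0.0, 0.699, 0.715, 0.001]
wrist_force: [-0.7, 0.7, -1.9]
finger_gap: 0.0461
```

Emit:
{"fn": "servo_tool", "kwargs": {"increments": [{"claw": 0.7, "x": 0, "y": 0, "z": -0.8, "ax": 0, "ay": 0, "az": 0}, {"claw": 0.7, "x": 0, "y": 0, "z": -0.8, "ax": 0, "ay": 0, "az": 0}, {"claw": 0.7, "x": 0, "y": 0, "z": -0.4, "ax": 0, "ay": 0, "az": 0}, {"claw": 0.7, "x": 0, "y": 0, "z": -0.2, "ax": 0, "ay": 0, "az": 0}, {"claw": 0.7, "x": 0, "y": 0, "z": -0.1, "ax": 0, "ay": 0, "az": 0}]}}

```text
clock: 6.2
tcp_pos: [0.4507, 0.2703, 0.065]
orientation: [-0.0, 0.7, 0.714, -0.0]
wrist_force: [0.6, 0.1, -1.5]
finger_gap: 0.0463
```

```bash
python3 snap.py wrist w4
```

```text
(no output)
```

View pics/w4.png

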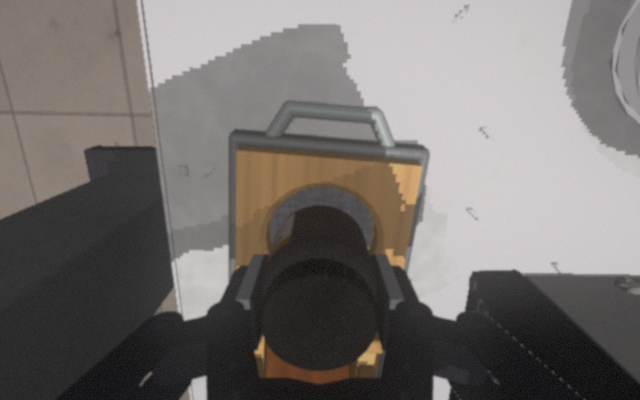

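Emit:
{"fn": "servo_tool", "kwargs": {"increments": [{"claw": 0.7, "x": 0, "y": 0.06, "z": 0, "ax": 0, "ay": 0, "az": 0}, {"claw": 0.7, "x": 0, "y": 0, "z": -0.2, "ax": 0, "ay": 0, "az": 0}, {"claw": 0.7, "x": 0, "y": 0, "z": -0.2, "ax": 0, "ay": 0, "az": 0}, {"claw": 0.7, "x": 0, "y": 0, "z": -0.1, "ax": 0, "ay": 0, "az": 0}, {"claw": 0.7, "x": 0, "y": 0, "z": 0, "ax": 0, "ay": 0, "az": 0}]}}

```text
clock: 6.75
tcp_pos: [0.4503, 0.2721, 0.0523]
orientation: [-0.0, 0.7, 0.714, -0.0]
wrist_force: [-0.4, -0.6, -1.2]
finger_gap: 0.0458
```

Emit:
{"fn": "servo_tool", "kwargs": {"increments": [{"claw": 0.7, "x": 0, "y": 0, "z": -0.06, "ax": 0, "ay": 0, "az": 0}, {"claw": 0.7, "x": 0, "y": 0, "z": -0.04, "ax": 0, "ay": 0, "az": 0}, {"claw": 0.7, "x": 0, "y": 0, "z": 0, "ax": 0, "ay": 0, "az": 0}]}}

```text
clock: 7.05
tcp_pos: [0.4509, 0.2723, 0.0513]
orientation: [0.0, 0.7, 0.714, 0.0]
wrist_force: [-2.8, -1.8, 6.6]
finger_gap: 0.046
```

Emit:
{"fn": "servo_tool", "kwargs": {"increments": [{"claw": 0.4, "x": 0, "y": 0, "z": 0, "ax": 0, "ay": 0, "az": 0}, {"claw": 0.3, "x": 0, "y": 0, "z": 0, "ax": 0, "ay": 0, "az": 0}, {"claw": 0.2, "x": 0, "y": 0, "z": 0, "ax": 0, "ay": 0, "az": 0}, {"claw": 0.2, "x": 0, "y": 0, "z": 0.2, "ax": 0, "ay": 0, "az": 0}, {"claw": 0.2, "x": 0, "y": 0, "z": 0.5, "ax": 0, "ay": 0, "az": 0}]}}

```text
clock: 7.55
tcp_pos: [0.4499, 0.2719, 0.0674]
orientation: [-0.0, 0.7, 0.714, -0.001]
wrist_force: [0.9, 0.4, -0.9]
finger_gap: 0.0685
```

Emit:
{"fn": "servo_tool", "kwargs": {"increments": [{"claw": 0.2, "x": 0, "y": 0, "z": 0.8, "ax": 0, "ay": 0, "az": 0}, {"claw": 0.2, "x": 0, "y": 0, "z": 1, "ax": 0, "ay": 0, "az": 0}, {"claw": 0.2, "x": 0, "y": 0, "z": 1, "ax": 0, "ay": 0, "az": 0}, {"claw": 0.2, "x": 0, "y": 0, "z": 1, "ax": 0, "ay": 0, "az": 0}, {"claw": 0.2, "x": 0, "y": 0, "z": 0, "ax": 0, "ay": 0, "az": 0}]}}

```text
clock: 8.05
tcp_pos: [0.4532, 0.2733, 0.1676]
orientation: [0.002, 0.7, 0.714, 0.004]
wrist_force: [0.2, 0.3, 1.2]
finger_gap: 0.0684
```

```bash
python3 snap.py wrist w5
```

```text
(no output)
```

View pics/w5.png

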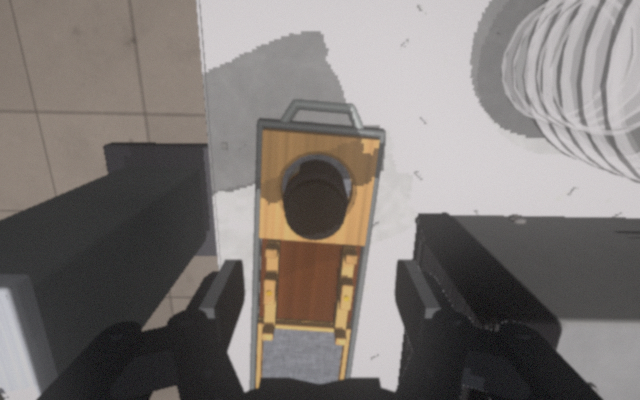

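```bash
python3 - <<'E'
from h import *
import pickle
t=cv2.imread("pics/w5.png")[230:350,240:380]
cv2.imwrite("pics/w5c.png",cv2.resize(np.clip(t*1.2,0,255).astype(np.uint8),None,fx=5,fy=5,interpolation=cv2.INTER_CUBIC))
c=pickle.load(open("pics/w5.pkl","rb"))
# predict rest features, y_rest=+world y, theta
th=np.radians(-3.75);R=np.array([[np.cos(th),-np.sin(th)],[np.sin(th),np.cos(th)]])
for s in(1,-1):
  for x in(-33,33):
    print(s,x,[tuple(np.round((w2px("wrist",[*(np.array([.444,.179])+R@np.array([x,s*y])/1e3),.042],c)-[240,230])*5).astype(int)) for y in(45,37,17,-8,-38,-45)])
E
```

```text
1 -33 [(np.int64(148), np.int64(106)), (np.int64(146), np.int64(150)), (np.int64(141), np.int64(256)), (np.int64(136), np.int64(382)), (np.int64(130), np.int64(525)), (np.int64(128), np.int64(557))]
1 33 [(np.int64(552), np.int64(135)), (np.int64(546), np.int64(179)), (np.int64(533), np.int64(283)), (np.int64(517), np.int64(408)), (np.int64(499), np.int64(549)), (np.int64(495), np.int64(580))]
-1 -33 [(np.int64(128), np.int64(557)), (np.int64(130), np.int64(520)), (np.int64(134), np.int64(426)), (np.int64(139), np.int64(302)), (np.int64(146), np.int64(144)), (np.int64(148), np.int64(106))]
-1 33 [(np.int64(495), np.int64(580)), (np.int64(500), np.int64(544)), (np.int64(512), np.int64(451)), (np.int64(527), np.int64(329)), (np.int64(547), np.int64(173)), (np.int64(552), np.int64(135))]
```

View pics/w5c.png

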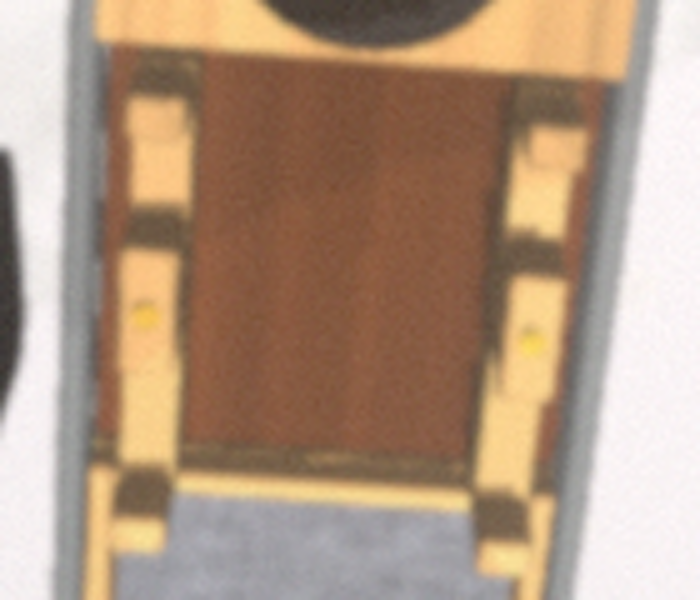

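Emit:
{"fn": "servo_tool", "kwargs": {"increments": [{"claw": 0.3, "x": 0, "y": -1, "z": 0, "ax": 0, "ay": 0, "az": 0}, {"claw": 0.4, "x": 0, "y": -1, "z": 0, "ax": 0, "ay": 0, "az": 0}, {"claw": 0.4, "x": 0, "y": -1, "z": 0, "ax": 0, "ay": 0, "az": 0}, {"claw": 0.4, "x": 0, "y": -1, "z": 0, "ax": 0, "ay": 0, "az": 0}, {"claw": 0.4, "x": 0, "y": -1, "z": 0, "ax": 0, "ay": 0, "az": 0}]}}

```text
clock: 8.6
tcp_pos: [0.45, 0.1463, 0.1622]
orientation: [-0.0, 0.7, 0.714, -0.001]
wrist_force: [-0.6, 0.3, 0.3]
finger_gap: 0.0513
```

Emit:
{"fn": "servo_tool", "kwargs": {"increments": [{"claw": 0.4, "x": 0, "y": -1, "z": 0, "ax": 0, "ay": 0, "az": 0}, {"claw": 0.4, "x": 0, "y": -1, "z": 0, "ax": 0, "ay": 0, "az": 0}, {"claw": 0.4, "x": 0, "y": -1, "z": 0, "ax": 0, "ay": 0, "az": 0}, {"claw": 0.4, "x": 0, "y": -1, "z": 0, "ax": 0, "ay": 0, "az": 0}, {"claw": 0.4, "x": 0, "y": -1, "z": 0, "ax": 0, "ay": 0, "az": 0}]}}

```text
clock: 9.1
tcp_pos: [0.45, 0.0214, 0.1622]
orientation: [-0.001, 0.7, 0.714, -0.0]
wrist_force: [0.3, -0.2, -0.4]
finger_gap: 0.0511
```

Emit:
{"fn": "servo_tool", "kwargs": {"increments": [{"claw": 0.4, "x": 0, "y": -1, "z": 0, "ax": 0, "ay": 0, "az": 0}, {"claw": 0.4, "x": 0, "y": -1, "z": 0, "ax": 0, "ay": 0, "az": 0}, {"claw": 0.4, "x": 0, "y": -1, "z": 0, "ax": 0, "ay": 0, "az": 0}, {"claw": 0.4, "x": 0, "y": -1, "z": 0, "ax": 0, "ay": 0, "az": 0}, {"claw": 0.4, "x": 0, "y": -1, "z": 0, "ax": 0, "ay": 0, "az": 0}]}}

```text
clock: 9.6
tcp_pos: [0.4501, -0.1035, 0.1622]
orientation: [-0.001, 0.7, 0.714, -0.0]
wrist_force: [0.1, -0.0, 0.4]
finger_gap: 0.0511
```

Emit:
{"fn": "servo_tool", "kwargs": {"increments": [{"claw": 0.4, "x": 0.5, "y": -1, "z": 0, "ax": 0, "ay": 0, "az": 0}, {"claw": 0.4, "x": 0.6, "y": -1, "z": 0, "ax": 0, "ay": 0, "az": 0}, {"claw": 0.4, "x": 0.8, "y": -1, "z": 0, "ax": 0, "ay": 0, "az": 0}, {"claw": 0.4, "x": 0.8, "y": -1, "z": 0, "ax": 0, "ay": 0, "az": 0.1}, {"claw": 0.4, "x": 0.8, "y": -1, "z": 0, "ax": 0, "ay": 0, "az": 0.14}]}}

```text
clock: 10.1
tcp_pos: [0.5384, -0.2286, 0.162]
orientation: [-0.001, 0.688, 0.726, -0.0]
wrist_force: [-0.2, -0.6, 0.2]
finger_gap: 0.0512
```

```bash
python3 snap.py wrist w6
```

```text
(no output)
```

View pics/w6.png

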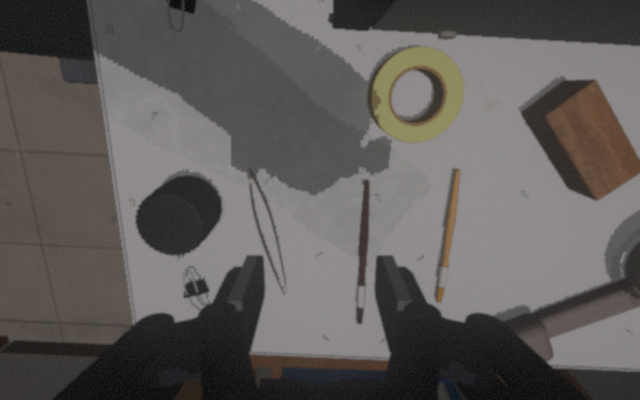

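```bash
python3 - <<'E'
from h import *
import pickle
c=pickle.load(open("pics/w6.pkl","rb"))
for n,q,z in[("bh",(367,181),.005),("bt",(359.5,322),.005),("tw",(251,170),.004),("tw",(284,292),.004),("clipR",(195,287),.011)]: print(n,px2w("wrist",*q,z,c))
t=cv2.imread("pics/w6.png")[150:340,170:400]
cv2.imwrite("pics/w6c.png",cv2.resize(np.clip(t*1.7,0,255).astype(np.uint8),None,fx=3.1,fy=3.1,interpolation=cv2.INTER_CUBIC))
s=env.get_state();q=s["orientation"];print(s["tcp_pos"],2*np.degrees(np.arctan2(q[2],q[1])))
E
```

```text
bh [ 0.57793982 -0.22295852  0.005     ]
bt [ 0.58464559 -0.3670829   0.005     ]
tw [ 0.47918613 -0.21885806  0.004     ]
tw [ 0.50946936 -0.33734396  0.004     ]
clipR [ 0.42732813 -0.33166022  0.011     ]
[ 0.54174233 -0.23282749  0.16179049] 93.02567230593745
```

View pics/w6c.png

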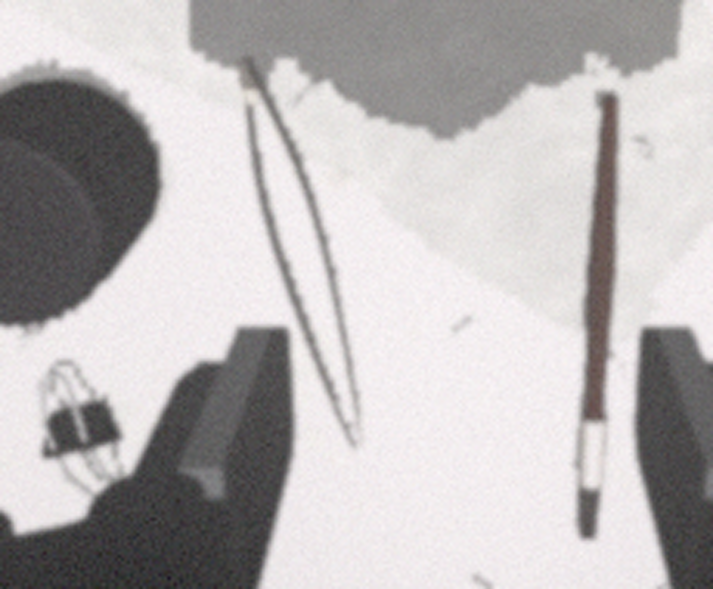

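Emit:
{"fn": "servo_tool", "kwargs": {"increments": [{"claw": 0.4, "x": 0.7, "y": -1, "z": -0.8, "ax": 0, "ay": 0, "az": 0}, {"claw": 0.4, "x": 0.6, "y": -1, "z": -1, "ax": 0, "ay": 0, "az": 0}, {"claw": 0.4, "x": 0.36, "y": -0.68, "z": -1, "ax": 0, "ay": 0, "az": 0}, {"claw": 0.4, "x": 0, "y": 0, "z": -1, "ax": 0, "ay": 0, "az": 0}, {"claw": 0.4, "x": 0, "y": 0, "z": -0.6, "ax": 0, "ay": 0, "az": 0}]}}

```text
clock: 10.65
tcp_pos: [0.5782, -0.2943, 0.0493]
orientation: [-0.002, 0.688, 0.725, -0.0]
wrist_force: [-0.6, 0.9, -0.7]
finger_gap: 0.0512
```

Emit:
{"fn": "servo_tool", "kwargs": {"increments": [{"claw": 0.4, "x": 0, "y": 0, "z": 0, "ax": 0, "ay": 0, "az": 0}, {"claw": 0.4, "x": 0, "y": 0, "z": 0, "ax": 0, "ay": 0, "az": 0}]}}

```text
clock: 10.85
tcp_pos: [0.5792, -0.2943, 0.0524]
orientation: [-0.001, 0.688, 0.726, -0.0]
wrist_force: [-0.2, 0.5, 0.7]
finger_gap: 0.0513
```

```bash
python3 snap.py wrist w7
```

```text
(no output)
```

View pics/w7.png

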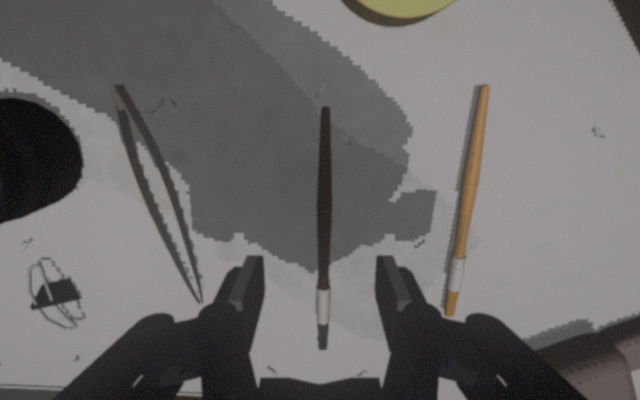

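Emit:
{"fn": "servo_tool", "kwargs": {"increments": [{"claw": 0.6, "x": 0.02, "y": -0.04, "z": -0.7, "ax": 0, "ay": 0, "az": 0}, {"claw": 0.7, "x": 0, "y": 0, "z": -0.4, "ax": 0, "ay": 0, "az": 0}, {"claw": 0.7, "x": 0, "y": 0, "z": -0.17, "ax": 0, "ay": 0, "az": 0}, {"claw": 0.8, "x": 0, "y": 0, "z": 0, "ax": 0, "ay": 0, "az": 0}, {"claw": 0.8, "x": 0, "y": 0, "z": 0, "ax": 0, "ay": 0, "az": 0}]}}

```text
clock: 11.4
tcp_pos: [0.5806, -0.2958, 0.0217]
orientation: [0.0, 0.688, 0.726, 0.0]
wrist_force: [0.2, 0.1, -0.2]
finger_gap: 0.0169
```

Emit:
{"fn": "servo_tool", "kwargs": {"increments": [{"claw": 0.8, "x": 0, "y": 0, "z": -0.06, "ax": 0, "ay": 0, "az": 0}, {"claw": 1, "x": 0, "y": 0, "z": 0, "ax": 0, "ay": 0, "az": 0}, {"claw": 1, "x": 0, "y": 0, "z": 0, "ax": 0, "ay": 0, "az": 0}, {"claw": 1, "x": 0, "y": 0, "z": 0, "ax": 0, "ay": 0, "az": 0}], "newtons": 30}}

```text
clock: 11.8
tcp_pos: [0.5807, -0.2959, 0.0201]
orientation: [0.001, 0.688, 0.726, 0.0]
wrist_force: [-0.3, 0.3, 2.2]
finger_gap: 0.0073
```

Emit:
{"fn": "servo_tool", "kwargs": {"increments": [{"claw": 1, "x": 0, "y": 0, "z": 0.3, "ax": 0, "ay": 0, "az": 0}, {"claw": 1, "x": 0, "y": 0, "z": 0.7, "ax": 0, "ay": 0, "az": 0}, {"claw": 1, "x": -0.3, "y": 0.2, "z": 1, "ax": 0, "ay": 0, "az": 0}, {"claw": 1, "x": -0.8, "y": 0.3, "z": 1, "ax": 0, "ay": 0, "az": 0}, {"claw": 1, "x": -1, "y": 0.5, "z": 1, "ax": 0, "ay": 0, "az": 0}]}}

```text
clock: 12.3
tcp_pos: [0.5278, -0.271, 0.1206]
orientation: [0.0, 0.688, 0.726, 0.0]
wrist_force: [-0.1, -0.5, 0.8]
finger_gap: 0.0071
```

```bash
python3 snap.py wrist w8
```

```text
(no output)
```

View pics/w8.png

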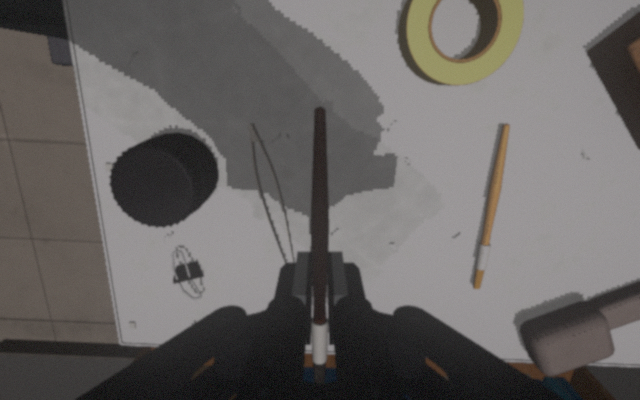

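Emit:
{"fn": "servo_tool", "kwargs": {"increments": [{"claw": 1, "x": -1, "y": 1, "z": 0.8, "ax": 0, "ay": 0, "az": 0}, {"claw": 1, "x": -1, "y": 1, "z": 0.2, "ax": 0, "ay": 0, "az": 0}, {"claw": 1, "x": -0.8, "y": 1, "z": 0, "ax": 0, "ay": 0, "az": 0.4}, {"claw": 1, "x": -0.45, "y": 1, "z": 0, "ax": 0, "ay": 0, "az": 0.8}, {"claw": 1, "x": 0, "y": 1, "z": 0, "ax": 0, "ay": 0, "az": 0.8}]}}

```text
clock: 12.85
tcp_pos: [0.4447, -0.1446, 0.145]
orientation: [-0.0, 0.579, 0.815, -0.0]
wrist_force: [0.6, -0.0, 0.5]
finger_gap: 0.0071
```

Emit:
{"fn": "servo_tool", "kwargs": {"increments": [{"claw": 1, "x": 0, "y": 1, "z": 0, "ax": 0, "ay": 0, "az": 0.8}, {"claw": 1, "x": 0, "y": 1, "z": 0, "ax": 0, "ay": 0, "az": 0.8}, {"claw": 1, "x": 0, "y": 1, "z": 0, "ax": 0, "ay": 0, "az": 0.8}, {"claw": 1, "x": 0, "y": 1, "z": 0, "ax": 0, "ay": 0, "az": 0.8}, {"claw": 1, "x": 0, "y": 1, "z": 0, "ax": 0, "ay": 0, "az": 0.8}]}}

```text
clock: 13.35
tcp_pos: [0.4464, -0.0197, 0.1449]
orientation: [0.0, 0.331, 0.944, 0.0]
wrist_force: [0.7, -0.9, -0.1]
finger_gap: 0.0072
```

Emit:
{"fn": "servo_tool", "kwargs": {"increments": [{"claw": 1, "x": 0, "y": 1, "z": 0, "ax": 0, "ay": 0, "az": 0.8}, {"claw": 1, "x": 0, "y": 1, "z": 0, "ax": 0, "ay": 0, "az": 0.8}, {"claw": 1, "x": 0, "y": 1, "z": 0, "ax": 0, "ay": 0, "az": 0.8}, {"claw": 1, "x": 0, "y": 1, "z": 0, "ax": 0, "ay": 0, "az": 0.8}, {"claw": 1, "x": 0, "y": 1, "z": 0, "ax": 0, "ay": 0, "az": 0.8}]}}

```text
clock: 13.85
tcp_pos: [0.4465, 0.1053, 0.145]
orientation: [0.0, 0.058, 0.998, 0.0]
wrist_force: [0.1, -0.4, -0.1]
finger_gap: 0.0066
```

Emit:
{"fn": "servo_tool", "kwargs": {"increments": [{"claw": 1, "x": 0, "y": 1, "z": 0, "ax": 0, "ay": 0, "az": 0.4}, {"claw": 1, "x": 0, "y": 1, "z": 0, "ax": 0, "ay": 0, "az": 0}, {"claw": 1, "x": 0, "y": 1, "z": 0, "ax": 0, "ay": 0, "az": 0}, {"claw": 1, "x": 0, "y": 0.8, "z": 0, "ax": 0, "ay": 0, "az": 0}, {"claw": 1, "x": 0, "y": 0.3, "z": 0, "ax": 0, "ay": 0, "az": 0}]}}

```text
clock: 14.35
tcp_pos: [0.4465, 0.2083, 0.1449]
orientation: [0.0, 0.032, 1.0, 0.0]
wrist_force: [-0.8, -0.2, -0.2]
finger_gap: 0.0073
```

```bash
python3 - <<'E'
from snap import *
snap("wrist","w9")
s=env.get_state();q=s["orientation"];print(s["tcp_pos"],2*np.degrees(np.arctan2(q[2],q[1])))
E
```

```text
[0.44651193 0.20837081 0.14480746] 176.39127863710814
```

View pics/w9.png

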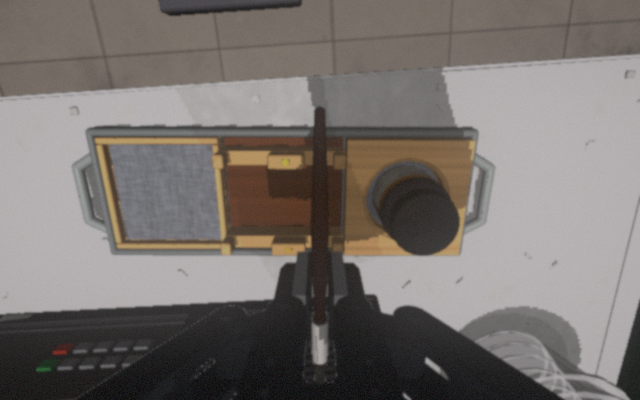

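```bash
python3 - <<'E'
from h import *
import pickle
t=cv2.imread("pics/w9.png")[120:270,200:360]
cv2.imwrite("pics/w9c.png",cv2.resize(np.clip(t*1.3,0,255).astype(np.uint8),None,fx=4.5,fy=4,interpolation=cv2.INTER_CUBIC))
c=pickle.load(open("pics/w9.pkl","rb"))
th=np.radians(-3.75);R=np.array([[np.cos(th),-np.sin(th)],[np.sin(th),np.cos(th)]])
for x in(-33,33):
    print(x,[tuple(np.round((w2px("wrist",[*(np.array([.445,.180])+R@np.array([x,y])/1e3),z],c)-[200,120])*[4.5,4]).astype(int)) for y,z in((45.5,.042),(37,.042),(37,.028),(17,.028),(17,.042),(-8,.042),(-38,.042),(-45.5,.042))])
print(px2w("wrist",320,108,.145-.013,c))
E
```

```text
-33 [(np.int64(655), np.int64(169)), (np.int64(599), np.int64(169)), (np.int64(596), np.int64(152)), (np.int64(470), np.int64(151)), (np.int64(466), np.int64(169)), (np.int64(299), np.int64(168)), (np.int64(99), np.int64(168)), (np.int64(49), np.int64(168))]
33 [(np.int64(645), np.int64(520)), (np.int64(593), np.int64(520)), (np.int64(590), np.int64(487)), (np.int64(474), np.int64(487)), (np.int64(471), np.int64(520)), (np.int64(318), np.int64(520)), (np.int64(135), np.int64(520)), (np.int64(90), np.int64(519))]
[0.37254242 0.2128343  0.132     ]
```

View pics/w9c.png

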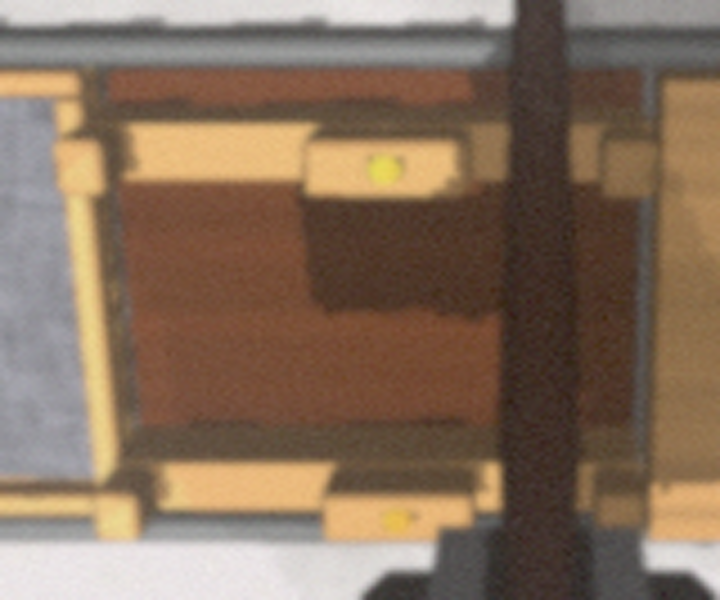

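Emit:
{"fn": "servo_tool", "kwargs": {"increments": [{"claw": 1, "x": 0, "y": -0.03, "z": -1, "ax": 0, "ay": 0, "az": 0}, {"claw": 1, "x": 0, "y": 0, "z": -1, "ax": 0, "ay": 0, "az": 0}, {"claw": 1, "x": 0, "y": 0, "z": -0.8, "ax": 0, "ay": 0, "az": 0}, {"claw": 1, "x": 0, "y": 0, "z": -0.4, "ax": 0, "ay": 0, "az": 0}, {"claw": 1, "x": 0, "y": 0, "z": -0.3, "ax": 0, "ay": 0, "az": 0}]}}

```text
clock: 14.9
tcp_pos: [0.4463, 0.2053, 0.0565]
orientation: [-0.0, 0.033, 0.999, -0.0]
wrist_force: [0.7, -0.3, -0.5]
finger_gap: 0.0071
```

Emit:
{"fn": "servo_tool", "kwargs": {"increments": [{"claw": 1, "x": 0, "y": 0, "z": -0.2, "ax": 0, "ay": 0, "az": 0}, {"claw": 1, "x": 0, "y": 0, "z": -0.1, "ax": 0, "ay": 0, "az": 0}, {"claw": 1, "x": 0, "y": 0, "z": 0, "ax": 0, "ay": 0, "az": 0}]}}

```text
clock: 15.2
tcp_pos: [0.4469, 0.206, 0.0498]
orientation: [0.0, 0.033, 0.999, 0.0]
wrist_force: [-0.8, 0.9, -0.0]
finger_gap: 0.0069
```

Emit:
{"fn": "servo_tool", "kwargs": {"increments": [{"claw": 1, "x": 0, "y": 0.04, "z": -0.05, "ax": 0, "ay": 0, "az": 0}, {"claw": 1, "x": 0, "y": 0, "z": 0, "ax": 0, "ay": 0, "az": 0}]}}

```text
clock: 15.4
tcp_pos: [0.4469, 0.2072, 0.0487]
orientation: [0.0, 0.032, 0.999, 0.0]
wrist_force: [0.2, 0.8, 0.5]
finger_gap: 0.0069
```

```bash
python3 snap.py wrist w10
```

```text
(no output)
```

View pics/w10.png

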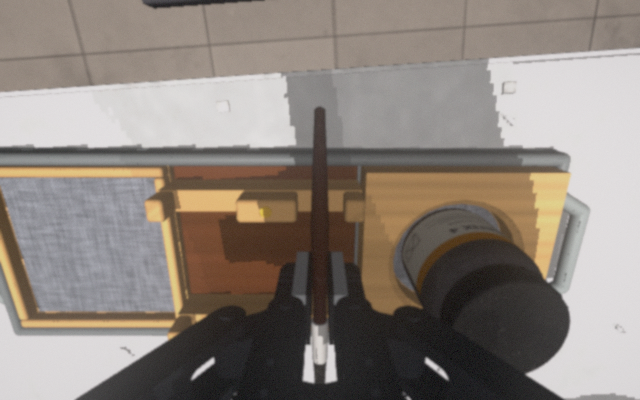

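Emit:
{"fn": "servo_tool", "kwargs": {"increments": [{"claw": 0.9, "x": 0, "y": 0, "z": -0.02, "ax": 0, "ay": 0, "az": 0}, {"claw": 0.85, "x": 0, "y": 0, "z": 0, "ax": 0, "ay": 0, "az": 0}, {"claw": 0.8, "x": 0, "y": 0, "z": 0, "ax": 0, "ay": 0, "az": 0}, {"claw": 0.75, "x": 0, "y": 0, "z": 0, "ax": 0, "ay": 0, "az": 0}, {"claw": 0.75, "x": 0, "y": 0, "z": 0.2, "ax": 0, "ay": 0, "az": 0}]}}

```text
clock: 15.95
tcp_pos: [0.446, 0.2069, 0.0525]
orientation: [-0.001, 0.033, 0.999, -0.0]
wrist_force: [-0.2, -0.3, -0.2]
finger_gap: 0.0214
```

Emit:
{"fn": "servo_tool", "kwargs": {"increments": [{"claw": 0.75, "x": 0, "y": 0, "z": 0.4, "ax": 0, "ay": 0, "az": 0}, {"claw": 0.75, "x": 0, "y": 0, "z": 0.8, "ax": 0, "ay": 0, "az": 0}, {"claw": 0.7, "x": 0, "y": 0, "z": 1, "ax": 0, "ay": 0, "az": 0}, {"claw": 0.7, "x": 0, "y": 0, "z": 1, "ax": 0, "ay": 0, "az": 0}, {"claw": 0.7, "x": 0, "y": -0.5, "z": 1, "ax": 0, "ay": 0, "az": 0}]}}

```text
clock: 16.45
tcp_pos: [0.4467, 0.1952, 0.1598]
orientation: [0.001, 0.032, 0.999, 0.0]
wrist_force: [0.0, -0.2, 0.6]
finger_gap: 0.0254
```

```bash
python3 snap.py wrist w11
```

```text
(no output)
```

View pics/w11.png

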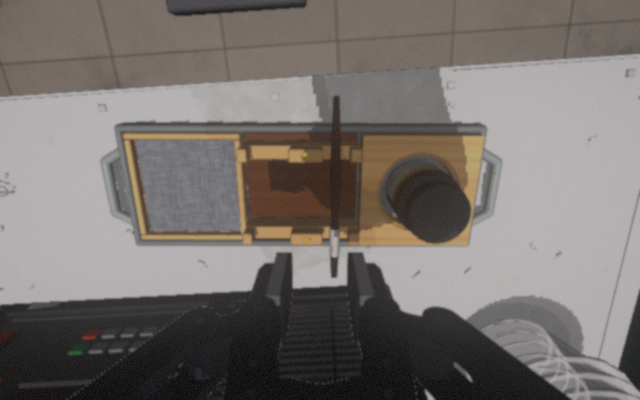

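Emit:
{"fn": "servo_tool", "kwargs": {"increments": [{"claw": 0.67, "x": 0, "y": -1, "z": 0, "ax": 0, "ay": 0, "az": -0.5}, {"claw": 0.67, "x": 0, "y": -1, "z": 0, "ax": 0, "ay": 0, "az": -0.5}, {"claw": 0.67, "x": 0, "y": -1, "z": 0, "ax": 0, "ay": 0, "az": -0.5}, {"claw": 0.67, "x": 0, "y": -1, "z": 0, "ax": 0, "ay": 0, "az": -0.5}, {"claw": 0.67, "x": 0, "y": -1, "z": 0, "ax": 0, "ay": 0, "az": -0.5}]}}

```text
clock: 17.0
tcp_pos: [0.4467, 0.0686, 0.1587]
orientation: [0.001, 0.207, 0.978, 0.0]
wrist_force: [0.2, 0.7, 0.7]
finger_gap: 0.0284
```

Emit:
{"fn": "servo_tool", "kwargs": {"increments": [{"claw": 0.67, "x": 0, "y": -1, "z": 0, "ax": 0, "ay": 0, "az": -0.5}, {"claw": 0.67, "x": 0, "y": -1, "z": 0, "ax": 0, "ay": 0, "az": -0.5}, {"claw": 0.67, "x": 0, "y": -1, "z": 0, "ax": 0, "ay": 0, "az": -0.5}, {"claw": 0.67, "x": 0, "y": -1, "z": 0, "ax": 0, "ay": 0, "az": -0.5}, {"claw": 0.67, "x": 0, "y": -1, "z": 0, "ax": 0, "ay": 0, "az": -0.5}]}}

```text
clock: 17.5
tcp_pos: [0.4466, -0.0565, 0.1587]
orientation: [0.001, 0.374, 0.928, 0.0]
wrist_force: [0.4, 0.7, 0.8]
finger_gap: 0.0283
```

Emit:
{"fn": "servo_tool", "kwargs": {"increments": [{"claw": 0.67, "x": 0.2, "y": -1, "z": 0, "ax": 0, "ay": 0, "az": -0.5}, {"claw": 0.67, "x": 0.3, "y": -1, "z": 0, "ax": 0, "ay": 0, "az": -0.5}, {"claw": 0.67, "x": 0.3, "y": -1, "z": 0, "ax": 0, "ay": 0, "az": -0.5}, {"claw": 0.67, "x": 0.3, "y": -1, "z": 0, "ax": 0, "ay": 0, "az": -0.5}, {"claw": 0.67, "x": 0.3, "y": -1, "z": 0, "ax": 0, "ay": 0, "az": -0.5}]}}

```text
clock: 18.0
tcp_pos: [0.4819, -0.1817, 0.1587]
orientation: [0.001, 0.529, 0.848, 0.0]
wrist_force: [0.2, 0.8, 0.0]
finger_gap: 0.0281
```

Emit:
{"fn": "servo_tool", "kwargs": {"increments": [{"claw": 0.67, "x": 0.3, "y": -1, "z": -0.5, "ax": 0, "ay": 0, "az": -0.5}, {"claw": 0.67, "x": 0.14, "y": -1, "z": -0.8, "ax": 0, "ay": 0, "az": -0.5}, {"claw": 0.67, "x": 0, "y": -1, "z": -1, "ax": 0, "ay": 0, "az": -0.47}, {"claw": 0.67, "x": 0, "y": -0.9, "z": -1, "ax": 0, "ay": 0, "az": 0}, {"claw": 0.67, "x": 0, "y": 0, "z": -0.7, "ax": 0, "ay": 0, "az": 0}]}}

```text
clock: 18.5
tcp_pos: [0.4926, -0.2808, 0.057]
orientation: [0.001, 0.613, 0.79, -0.0]
wrist_force: [-0.1, 0.7, 0.3]
finger_gap: 0.0281
```

Emit:
{"fn": "servo_tool", "kwargs": {"increments": [{"claw": 0.67, "x": 0, "y": 0, "z": 0, "ax": 0, "ay": 0, "az": 0}, {"claw": 0.67, "x": 0, "y": 0, "z": 0, "ax": 0, "ay": 0, "az": 0}]}}

```text
clock: 18.7
tcp_pos: [0.4924, -0.2778, 0.0583]
orientation: [-0.0, 0.612, 0.791, 0.0]
wrist_force: [-0.0, -0.2, -0.1]
finger_gap: 0.0283
```

```bash
python3 - <<'E'
from snap import *
s=env.get_state();q=s["orientation"];print(s["tcp_pos"],2*np.degrees(np.arctan2(q[2],q[1])))
snap("wrist","w12")
E
```

```text
[ 0.49243895 -0.27779037  0.0583221 ] 104.50995170181116
```

View pics/w12.png

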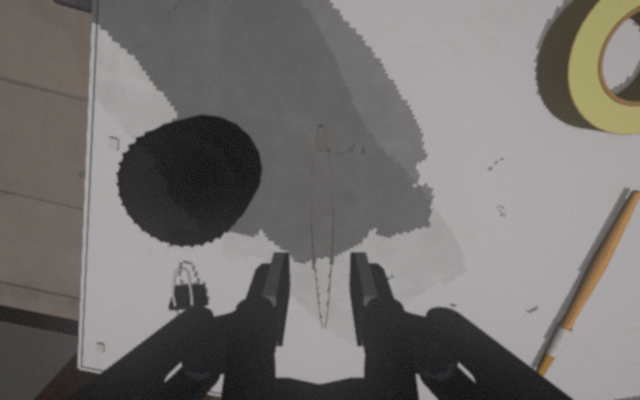

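```bash
python3 - <<'E'
from h import *
import pickle
c=pickle.load(open("pics/w12.pkl","rb"))
a=px2w("wrist",321,125,.005,c);b=px2w("wrist",324,327,.005,c);print(a,b,(a+b)/2,np.linalg.norm(a-b),np.degrees(np.arctan2(*(a-b)[[1,0]])))
E
```

```text
[ 0.47703555 -0.21746614  0.005     ] [ 0.51018773 -0.33770055  0.005     ] [ 0.49361164 -0.27758335  0.005     ] 0.12472121116562408 105.4151051554585
```

Emit:
{"fn": "servo_tool", "kwargs": {"increments": [{"claw": 0.67, "x": 0.03, "y": 0, "z": -0.7, "ax": 0, "ay": 0, "az": 0.1}, {"claw": 0.67, "x": 0, "y": 0, "z": -0.5, "ax": 0, "ay": 0, "az": 0}, {"claw": 0.67, "x": 0, "y": 0, "z": -0.25, "ax": 0, "ay": 0, "az": 0}, {"claw": 0.7, "x": 0, "y": 0, "z": -0.05, "ax": 0, "ay": 0, "az": 0}, {"claw": 0.75, "x": 0, "y": 0, "z": -0.02, "ax": 0, "ay": 0, "az": 0}]}}

```text
clock: 19.25
tcp_pos: [0.4934, -0.2779, 0.0201]
orientation: [0.0, 0.607, 0.795, 0.0]
wrist_force: [0.8, -0.3, 0.3]
finger_gap: 0.0216
```

Emit:
{"fn": "servo_tool", "kwargs": {"increments": [{"claw": 0.85, "x": 0, "y": 0, "z": 0, "ax": 0, "ay": 0, "az": 0}, {"claw": 0.95, "x": 0, "y": 0, "z": 0, "ax": 0, "ay": 0, "az": 0}, {"claw": 0.95, "x": 0, "y": 0, "z": 0, "ax": 0, "ay": 0, "az": 0}, {"claw": 0.95, "x": 0, "y": 0, "z": 0, "ax": 0, "ay": 0, "az": 0}], "newtons": 25}}

```text
clock: 19.65
tcp_pos: [0.4936, -0.2782, 0.0203]
orientation: [0.0, 0.607, 0.795, 0.0]
wrist_force: [-1.2, -0.7, 2.3]
finger_gap: 0.0129
```

Emit:
{"fn": "servo_tool", "kwargs": {"increments": [{"claw": 0.95, "x": 0, "y": 0, "z": 0.3, "ax": 0, "ay": 0, "az": 0}, {"claw": 0.95, "x": 0, "y": 0, "z": 0.7, "ax": 0, "ay": 0, "az": 0}, {"claw": 0.95, "x": 0, "y": 0, "z": 1, "ax": 0, "ay": 0, "az": 0}, {"claw": 0.95, "x": 0, "y": 0.3, "z": 1, "ax": 0, "ay": 0, "az": 0}, {"claw": 0.95, "x": -0.5, "y": 0.6, "z": 1, "ax": 0, "ay": 0, "az": 0}]}}

```text
clock: 20.15
tcp_pos: [0.4819, -0.2564, 0.1213]
orientation: [0.001, 0.607, 0.795, 0.0]
wrist_force: [0.9, -0.7, 0.4]
finger_gap: 0.0129
```

Emit:
{"fn": "servo_tool", "kwargs": {"increments": [{"claw": 0.95, "x": -0.5, "y": 1, "z": 0.8, "ax": 0, "ay": 0, "az": 0.3}, {"claw": 0.95, "x": -0.5, "y": 1, "z": 0.2, "ax": 0, "ay": 0, "az": 0.67}, {"claw": 0.95, "x": -0.5, "y": 1, "z": 0, "ax": 0, "ay": 0, "az": 0.7}, {"claw": 0.95, "x": 0, "y": 1, "z": 0, "ax": 0, "ay": 0, "az": 0.7}, {"claw": 0.95, "x": 0, "y": 1, "z": 0, "ax": 0, "ay": 0, "az": 0.7}]}}

```text
clock: 20.65
tcp_pos: [0.4428, -0.1296, 0.1455]
orientation: [0.0, 0.422, 0.907, 0.0]
wrist_force: [0.0, -0.5, -0.7]
finger_gap: 0.0132
```

Emit:
{"fn": "servo_tool", "kwargs": {"increments": [{"claw": 0.95, "x": 0, "y": 1, "z": 0, "ax": 0, "ay": 0, "az": 0.7}, {"claw": 0.95, "x": 0, "y": 1, "z": 0, "ax": 0, "ay": 0, "az": 0.7}, {"claw": 0.95, "x": 0, "y": 1, "z": 0, "ax": 0, "ay": 0, "az": 0.7}, {"claw": 0.95, "x": 0, "y": 1, "z": 0, "ax": 0, "ay": 0, "az": 0.7}, {"claw": 0.95, "x": 0, "y": 1, "z": 0, "ax": 0, "ay": 0, "az": 0.7}]}}

```text
clock: 21.15
tcp_pos: [0.4432, -0.0045, 0.1453]
orientation: [0.0, 0.19, 0.982, 0.0]
wrist_force: [-0.2, -0.1, -0.7]
finger_gap: 0.0133
```

Emit:
{"fn": "servo_tool", "kwargs": {"increments": [{"claw": 0.95, "x": 0, "y": 1, "z": 0, "ax": 0, "ay": 0, "az": 0.7}, {"claw": 0.95, "x": 0, "y": 1, "z": 0, "ax": 0, "ay": 0, "az": 0.7}, {"claw": 0.95, "x": 0, "y": 1, "z": 0, "ax": 0, "ay": 0, "az": 0.6}, {"claw": 0.95, "x": 0, "y": 1, "z": 0, "ax": 0, "ay": 0, "az": 0.3}, {"claw": 0.95, "x": 0, "y": 0.9, "z": 0, "ax": 0, "ay": 0, "az": 0}]}}

```text
clock: 21.65
tcp_pos: [0.4431, 0.1181, 0.1453]
orientation: [0.0, 0.032, 0.999, 0.0]
wrist_force: [0.5, 0.3, 0.1]
finger_gap: 0.013
```

Emit:
{"fn": "servo_tool", "kwargs": {"increments": [{"claw": 0.95, "x": 0, "y": 0.9, "z": 0, "ax": 0, "ay": 0, "az": 0}, {"claw": 0.95, "x": 0, "y": 0.7, "z": 0, "ax": 0, "ay": 0, "az": 0}, {"claw": 0.95, "x": 0, "y": 0, "z": 0, "ax": 0, "ay": 0, "az": 0}]}}

```text
clock: 21.95
tcp_pos: [0.4432, 0.1586, 0.1452]
orientation: [0.0, 0.031, 1.0, 0.0]
wrist_force: [-0.5, -0.7, -1.2]
finger_gap: 0.0131
```

```bash
python3 - <<'E'
from snap import *
s=env.get_state();q=s["orientation"];print(s["tcp_pos"],2*np.degrees(np.arctan2(q[2],q[1])))
snap("wrist","w13")
E
```

```text
[0.4431858  0.15858447 0.14524045] 176.4328307303358
```

View pics/w13.png

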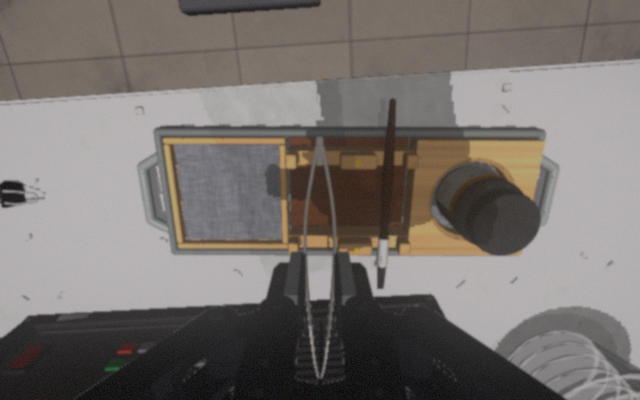

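Emit:
{"fn": "servo_tool", "kwargs": {"increments": [{"claw": 0.95, "x": 0, "y": 0, "z": -1, "ax": 0, "ay": 0, "az": 0}, {"claw": 0.95, "x": 0, "y": 0, "z": -1, "ax": 0, "ay": 0, "az": 0}, {"claw": 0.95, "x": 0, "y": 0, "z": -0.8, "ax": 0, "ay": 0, "az": 0}, {"claw": 0.95, "x": 0, "y": 0, "z": -0.4, "ax": 0, "ay": 0, "az": 0}, {"claw": 0.95, "x": 0, "y": 0, "z": -0.3, "ax": 0, "ay": 0, "az": 0}]}}

```text
clock: 22.5
tcp_pos: [0.4431, 0.1563, 0.0568]
orientation: [-0.0, 0.033, 0.999, -0.0]
wrist_force: [0.1, 0.6, 0.6]
finger_gap: 0.0131
```

Emit:
{"fn": "servo_tool", "kwargs": {"increments": [{"claw": 0.95, "x": 0, "y": 0, "z": -0.2, "ax": 0, "ay": 0, "az": 0}, {"claw": 0.95, "x": 0, "y": 0, "z": -0.12, "ax": 0, "ay": 0, "az": 0}, {"claw": 0.95, "x": 0, "y": 0, "z": 0, "ax": 0, "ay": 0, "az": 0}, {"claw": 0.95, "x": 0, "y": 0, "z": 0, "ax": 0, "ay": 0, "az": 0}]}}

```text
clock: 22.9
tcp_pos: [0.4437, 0.1571, 0.0498]
orientation: [0.0, 0.033, 0.999, 0.0]
wrist_force: [0.2, -0.7, 0.5]
finger_gap: 0.0131
```

```bash
python3 snap.py wrist w14
```

```text
(no output)
```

View pics/w14.png

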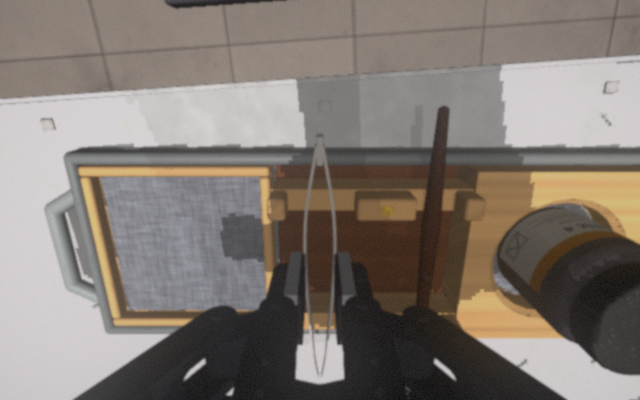

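In the wide notch (between 287 and 358 at row 205). Lower the last millimetre and release.

Emit:
{"fn": "servo_tool", "kwargs": {"increments": [{"claw": 0.95, "x": 0, "y": 0.02, "z": -0.05, "ax": 0, "ay": 0, "az": 0}, {"claw": 0.8, "x": 0, "y": 0, "z": 0, "ax": 0, "ay": 0, "az": 0}, {"claw": 0.75, "x": 0, "y": 0, "z": 0, "ax": 0, "ay": 0, "az": 0}, {"claw": 0.7, "x": 0, "y": 0, "z": 0, "ax": 0, "ay": 0, "az": 0}, {"claw": 0.7, "x": 0, "y": 0, "z": 0.2, "ax": 0, "ay": 0, "az": 0}]}}

```text
clock: 23.45
tcp_pos: [0.4428, 0.1574, 0.0527]
orientation: [-0.001, 0.033, 0.999, -0.0]
wrist_force: [0.4, -0.5, -0.7]
finger_gap: 0.0255
```

Emit:
{"fn": "servo_tool", "kwargs": {"increments": [{"claw": 0.7, "x": 0, "y": 0, "z": 0.4, "ax": 0, "ay": 0, "az": 0}, {"claw": 0.7, "x": 0, "y": 0, "z": 0.8, "ax": 0, "ay": 0, "az": 0}, {"claw": 0.7, "x": 0, "y": 0, "z": 1, "ax": 0, "ay": 0, "az": 0}, {"claw": 0.7, "x": 0, "y": -0.5, "z": 1, "ax": 0, "ay": 0, "az": 0}, {"claw": 0.7, "x": 0, "y": -0.8, "z": 0.8, "ax": 0, "ay": 0, "az": 0}]}}

```text
clock: 23.95
tcp_pos: [0.4439, 0.1254, 0.1555]
orientation: [0.001, 0.032, 1.0, 0.0]
wrist_force: [1.9, -0.6, -0.1]
finger_gap: 0.0258
```

```bash
python3 - <<'E'
from snap import *
s=env.get_state();q=s["orientation"];print(s["tcp_pos"],2*np.degrees(np.arctan2(q[2],q[1])))
snap("wrist","w15")
E
```

```text
[0.44385071 0.1253858  0.15546299] 176.38279624906653
```

View pics/w15.png

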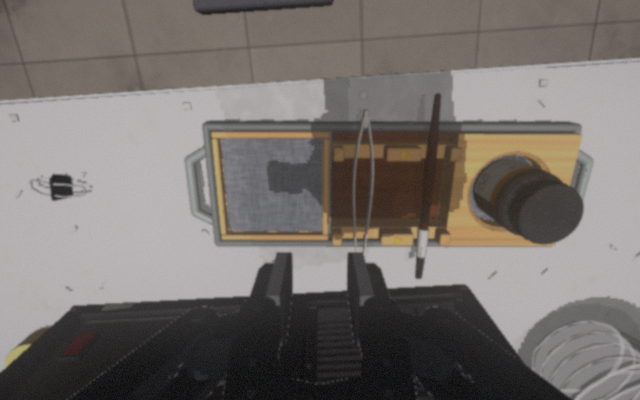

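```bash
python3 - <<'E'
from h import *
import pickle
t=cv2.imread("pics/w15.png")[110:260,10:340]
cv2.imwrite("pics/w15c.png",cv2.resize(np.clip(t*1.3,0,255).astype(np.uint8),None,fx=2.4,fy=2.4,interpolation=cv2.INTER_CUBIC))
c=pickle.load(open("pics/w15.pkl","rb"))
print(px2w("wrist",62,186,.01,c),px2w("wrist",31,185,.008,c),px2w("wrist",91,188,.008,c))
print(w2px("wrist",(.4389,.0879,.017),c))
E
```

```text
[ 0.42739724 -0.08588257  0.01      ] [ 0.42541321 -0.11280676  0.008     ] [ 0.43112179 -0.06400913  0.008     ]
[272.98858816 188.99126314]
```

View pics/w15c.png

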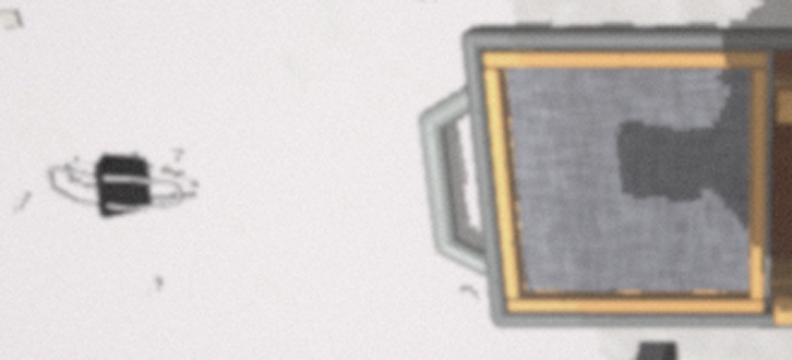

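Emit:
{"fn": "servo_tool", "kwargs": {"increments": [{"claw": 0.58, "x": 0, "y": -0.7, "z": 0, "ax": 0, "ay": 0, "az": -0.9}, {"claw": 0.58, "x": 0, "y": -0.7, "z": 0, "ax": 0, "ay": 0, "az": -0.9}, {"claw": 0.58, "x": 0, "y": -0.7, "z": 0, "ax": 0, "ay": 0, "az": -0.9}, {"claw": 0.58, "x": 0, "y": -0.7, "z": 0, "ax": 0, "ay": 0, "az": -0.9}, {"claw": 0.58, "x": 0, "y": -0.7, "z": 0, "ax": 0, "ay": 0, "az": -0.9}]}}

```text
clock: 24.5
tcp_pos: [0.4434, 0.0369, 0.1537]
orientation: [0.0, 0.342, 0.94, 0.0]
wrist_force: [-0.5, -0.0, 0.2]
finger_gap: 0.0358
```

Emit:
{"fn": "servo_tool", "kwargs": {"increments": [{"claw": 0.58, "x": 0, "y": -0.7, "z": 0, "ax": 0, "ay": 0, "az": -0.9}, {"claw": 0.58, "x": 0, "y": -0.7, "z": 0, "ax": 0, "ay": 0, "az": -0.9}, {"claw": 0.58, "x": 0, "y": -0.7, "z": 0, "ax": 0, "ay": 0, "az": -0.9}, {"claw": 0.58, "x": -0.1, "y": -0.7, "z": -0.5, "ax": 0, "ay": 0, "az": -0.9}, {"claw": 0.58, "x": -0.1, "y": -0.7, "z": -0.5, "ax": 0, "ay": 0, "az": -0.9}]}}

```text
clock: 25.0
tcp_pos: [0.4388, -0.0508, 0.1287]
orientation: [0.001, 0.616, 0.788, 0.0]
wrist_force: [0.1, -0.5, -0.1]
finger_gap: 0.036
```

Emit:
{"fn": "servo_tool", "kwargs": {"increments": [{"claw": 0.58, "x": -0.2, "y": -0.7, "z": -0.8, "ax": 0, "ay": 0, "az": -0.9}, {"claw": 0.58, "x": -0.2, "y": -0.7, "z": -0.8, "ax": 0, "ay": 0, "az": -0.9}, {"claw": 0.58, "x": 0, "y": -0.3, "z": -0.6, "ax": 0, "ay": 0, "az": -0.9}, {"claw": 0.58, "x": 0, "y": 0, "z": -0.4, "ax": 0, "ay": 0, "az": -0.4}, {"claw": 0.58, "x": 0, "y": 0, "z": 0, "ax": 0, "ay": 0, "az": 0}]}}

```text
clock: 25.5
tcp_pos: [0.4273, -0.0923, 0.0623]
orientation: [-0.001, 0.769, 0.639, -0.0]
wrist_force: [-0.4, -0.1, -0.4]
finger_gap: 0.0359
```

Emit:
{"fn": "servo_tool", "kwargs": {"increments": [{"claw": 0.58, "x": 0, "y": 0, "z": 0, "ax": 0, "ay": 0, "az": 0}, {"claw": 0.58, "x": 0, "y": 0, "z": 0, "ax": 0, "ay": 0, "az": 0}]}}

```text
clock: 25.7
tcp_pos: [0.4289, -0.0925, 0.0639]
orientation: [0.001, 0.769, 0.64, 0.0]
wrist_force: [0.4, 0.3, 0.3]
finger_gap: 0.0356
```

```bash
python3 - <<'E'
from snap import *
s=env.get_state();q=s["orientation"];print(s["tcp_pos"],2*np.degrees(np.arctan2(q[2],q[1])))
c,im=snap("wrist","w16")
print(w2px("wrist",(.4285,-.093,.012),c))
print(w2px("wrist",[*s["tcp_pos"][:2],.012],c))
E
```

```text
[ 0.42892588 -0.09249545  0.063923  ] 79.54974560323637
[319.53257301 237.76864818]
[320.111166 236.843452]
```

View pics/w16.png

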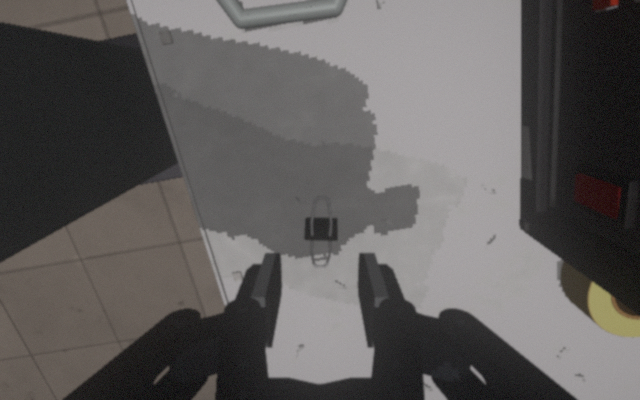

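Emit:
{"fn": "servo_tool", "kwargs": {"increments": [{"claw": 0.58, "x": 0, "y": 0.12, "z": -0.8, "ax": 0, "ay": 0, "az": 0}, {"claw": 0.58, "x": 0, "y": 0, "z": -0.5, "ax": 0, "ay": 0, "az": 0}, {"claw": 0.58, "x": 0, "y": 0, "z": -0.3, "ax": 0, "ay": 0, "az": 0}, {"claw": 0.62, "x": 0, "y": 0, "z": -0.12, "ax": 0, "ay": 0, "az": 0}, {"claw": 0.66, "x": 0, "y": 0, "z": 0, "ax": 0, "ay": 0, "az": 0}]}}

```text
clock: 26.25
tcp_pos: [0.4284, -0.0894, 0.0202]
orientation: [0.0, 0.769, 0.639, 0.0]
wrist_force: [-0.1, 0.5, -0.7]
finger_gap: 0.029
```

Emit:
{"fn": "servo_tool", "kwargs": {"increments": [{"claw": 0.75, "x": 0, "y": 0, "z": 0, "ax": 0, "ay": 0, "az": 0}, {"claw": 0.9, "x": 0, "y": 0, "z": 0, "ax": 0, "ay": 0, "az": 0}, {"claw": 0.9, "x": 0, "y": 0, "z": 0, "ax": 0, "ay": 0, "az": 0}, {"claw": 0.9, "x": 0, "y": 0, "z": 0, "ax": 0, "ay": 0, "az": 0}], "newtons": 30}}

```text
clock: 26.65
tcp_pos: [0.4288, -0.0897, 0.0207]
orientation: [0.001, 0.769, 0.639, 0.0]
wrist_force: [0.2, 1.1, 6.1]
finger_gap: 0.0177
```

Emit:
{"fn": "servo_tool", "kwargs": {"increments": [{"claw": 0.9, "x": 0, "y": 0, "z": 0.4, "ax": 0, "ay": 0, "az": 0}, {"claw": 0.9, "x": 0, "y": 0, "z": 1, "ax": 0, "ay": 0, "az": 0}, {"claw": 0.9, "x": 0, "y": 0.6, "z": 1, "ax": 0, "ay": 0, "az": 0.2}, {"claw": 0.9, "x": -0.1, "y": 1, "z": 0, "ax": 0, "ay": 0, "az": 0.2}, {"claw": 0.9, "x": -0.1, "y": 1, "z": 0, "ax": 0, "ay": 0, "az": 0.2}]}}

```text
clock: 27.15
tcp_pos: [0.4242, -0.0243, 0.0816]
orientation: [0.001, 0.742, 0.671, 0.001]
wrist_force: [-0.2, 0.7, 0.1]
finger_gap: 0.0173
```

Emit:
{"fn": "servo_tool", "kwargs": {"increments": [{"claw": 0.9, "x": -0.07, "y": 1, "z": 0, "ax": 0, "ay": 0, "az": 0.2}, {"claw": 0.9, "x": 0, "y": 1, "z": 0, "ax": 0, "ay": 0, "az": 0}, {"claw": 0.9, "x": 0, "y": 1, "z": 0, "ax": 0, "ay": 0, "az": 0}, {"claw": 0.9, "x": 0, "y": 0.7, "z": 0, "ax": 0, "ay": 0, "az": 0}, {"claw": 0.9, "x": 0, "y": 0.24, "z": 0, "ax": 0, "ay": 0, "az": 0}]}}

```text
clock: 27.65
tcp_pos: [0.4213, 0.0753, 0.0805]
orientation: [0.0, 0.731, 0.682, 0.0]
wrist_force: [-1.0, 0.1, -0.6]
finger_gap: 0.0171
```

Emit:
{"fn": "servo_tool", "kwargs": {"increments": [{"claw": 0.9, "x": 0, "y": 0, "z": 0, "ax": 0, "ay": 0, "az": 0}]}}

```text
clock: 27.75
tcp_pos: [0.4215, 0.0744, 0.0804]
orientation: [0.0, 0.732, 0.682, 0.0]
wrist_force: [1.0, -0.5, -0.5]
finger_gap: 0.0176
```

```bash
python3 snap.py wrist w17
```

```text
(no output)
```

View pics/w17.png

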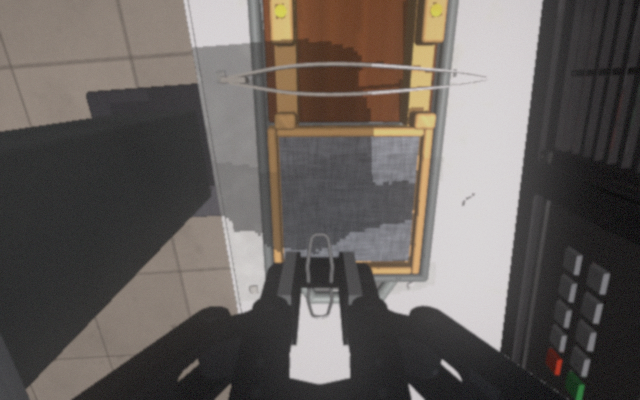

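Clip held and centred over the dish's near quarter. Lower it and let go.

Emit:
{"fn": "servo_tool", "kwargs": {"increments": [{"claw": 0.9, "x": 0, "y": 0, "z": -0.8, "ax": 0, "ay": 0, "az": 0}, {"claw": 0.9, "x": 0, "y": 0, "z": -0.6, "ax": 0, "ay": 0, "az": 0}, {"claw": 0.9, "x": 0, "y": 0, "z": -0.35, "ax": 0, "ay": 0, "az": 0}, {"claw": 0.9, "x": 0, "y": 0, "z": 0, "ax": 0, "ay": 0, "az": 0}, {"claw": 0.7, "x": 0, "y": 0, "z": 0, "ax": 0, "ay": 0, "az": 0}]}}

```text
clock: 28.3
tcp_pos: [0.4217, 0.0735, 0.0365]
orientation: [0.0, 0.732, 0.681, -0.0]
wrist_force: [0.3, 0.4, 0.6]
finger_gap: 0.0259
```

Emit:
{"fn": "servo_tool", "kwargs": {"increments": [{"claw": 0.62, "x": 0, "y": 0, "z": 0, "ax": 0, "ay": 0, "az": 0}, {"claw": 0.62, "x": 0, "y": 0, "z": 0, "ax": 0, "ay": 0, "az": 0}, {"claw": 0.62, "x": 0, "y": 0, "z": 0.6, "ax": 0, "ay": 0, "az": 0}, {"claw": 0.62, "x": 0, "y": 0, "z": 1, "ax": 0, "ay": 0, "az": 0}, {"claw": 0.58, "x": 0, "y": -0.2, "z": 1, "ax": 0, "ay": 0, "az": 0}]}}

```text
clock: 28.8
tcp_pos: [0.4212, 0.0693, 0.1022]
orientation: [-0.0, 0.732, 0.681, -0.0]
wrist_force: [0.6, 0.5, 0.1]
finger_gap: 0.036
```

```bash
python3 - <<'E'
from snap import *
s=env.get_state();q=s["orientation"];print(s["tcp_pos"],2*np.degrees(np.arctan2(q[2],q[1])))
snap("wrist","w18")
E
```

```text
[0.421223   0.06929611 0.10224321] 85.91656931649702
```

View pics/w18.png

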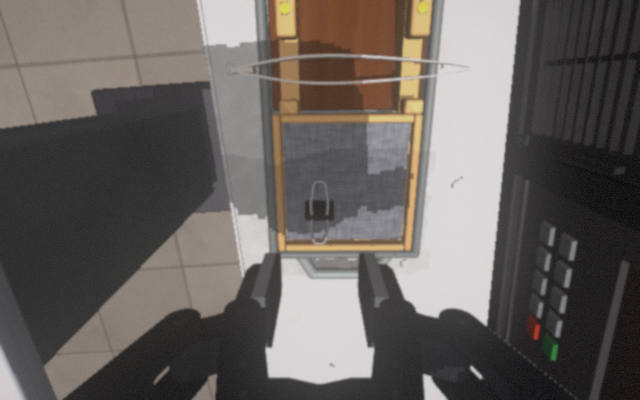

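Emit:
{"fn": "servo_tool", "kwargs": {"increments": [{"claw": 0.58, "x": 0, "y": -1, "z": 0, "ax": 0, "ay": 0, "az": 0.3}, {"claw": 0.58, "x": 0, "y": -1, "z": 0, "ax": 0, "ay": 0, "az": 0.3}, {"claw": 0.58, "x": 0, "y": -1, "z": 0, "ax": 0, "ay": 0, "az": 0.3}, {"claw": 0.58, "x": 0, "y": -1, "z": 0, "ax": 0, "ay": 0, "az": 0.3}, {"claw": 0.58, "x": 0, "y": -1, "z": 0, "ax": 0, "ay": 0, "az": 0.3}]}}

```text
clock: 29.35
tcp_pos: [0.4218, -0.057, 0.1018]
orientation: [0.001, 0.656, 0.755, 0.0]
wrist_force: [0.0, -0.1, -0.3]
finger_gap: 0.0357
```

Emit:
{"fn": "servo_tool", "kwargs": {"increments": [{"claw": 0.58, "x": 0, "y": -1, "z": 0, "ax": 0, "ay": 0, "az": 0.3}, {"claw": 0.58, "x": 0, "y": -1, "z": 0, "ax": 0, "ay": 0, "az": 0.3}, {"claw": 0.58, "x": 0, "y": -1, "z": 0, "ax": 0, "ay": 0, "az": 0.3}, {"claw": 0.58, "x": 0, "y": -1, "z": 0, "ax": 0, "ay": 0, "az": 0.35}, {"claw": 0.58, "x": 0, "y": -1, "z": 0, "ax": 0, "ay": 0, "az": 0}]}}

```text
clock: 29.85
tcp_pos: [0.4217, -0.1821, 0.1017]
orientation: [0.001, 0.588, 0.809, 0.0]
wrist_force: [0.7, 1.1, -0.4]
finger_gap: 0.0358
```

Emit:
{"fn": "servo_tool", "kwargs": {"increments": [{"claw": 0.58, "x": 0, "y": -1, "z": 0, "ax": 0, "ay": 0, "az": 0}, {"claw": 0.58, "x": 0, "y": -1, "z": 0, "ax": 0, "ay": 0, "az": 0}, {"claw": 0.58, "x": 0.05, "y": -1, "z": 0, "ax": 0, "ay": 0, "az": 0}, {"claw": 0.58, "x": 0.05, "y": -1, "z": 0, "ax": 0, "ay": 0, "az": 0}, {"claw": 0.58, "x": 0.05, "y": -1, "z": -0.3, "ax": 0, "ay": 0, "az": 0}]}}

```text
clock: 30.35
tcp_pos: [0.426, -0.3077, 0.0949]
orientation: [0.001, 0.589, 0.808, -0.0]
wrist_force: [0.6, -0.1, -0.3]
finger_gap: 0.0357
```

Emit:
{"fn": "servo_tool", "kwargs": {"increments": [{"claw": 0.58, "x": 0, "y": -0.8, "z": -0.7, "ax": 0, "ay": 0, "az": 0}, {"claw": 0.58, "x": 0, "y": -0.35, "z": -0.6, "ax": 0, "ay": 0, "az": 0}, {"claw": 0.58, "x": 0, "y": 0, "z": 0, "ax": 0, "ay": 0, "az": 0}, {"claw": 0.58, "x": 0, "y": 0, "z": 0, "ax": 0, "ay": 0, "az": 0}]}}

```text
clock: 30.75
tcp_pos: [0.4247, -0.3336, 0.0609]
orientation: [-0.001, 0.589, 0.808, 0.0]
wrist_force: [-0.2, -0.8, 0.1]
finger_gap: 0.0357
```

```bash
python3 - <<'E'
from snap import *
s=env.get_state();q=s["orientation"];print(s["tcp_pos"],2*np.degrees(np.arctan2(q[2],q[1])))
c,im=snap("wrist","w19")
print(w2px("wrist",[*s["tcp_pos"][:2],.012],c))
E
```

```text
[ 0.42472713 -0.333564    0.06088144] 107.87667413813718
[320.62887072 239.84921815]
```

View pics/w19.png

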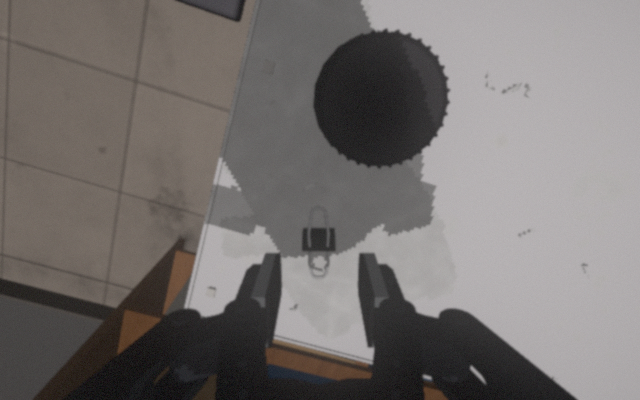

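Emit:
{"fn": "servo_tool", "kwargs": {"increments": [{"claw": 0.58, "x": 0, "y": 0, "z": -0.7, "ax": 0, "ay": 0, "az": 0}, {"claw": 0.58, "x": 0, "y": 0, "z": -0.5, "ax": 0, "ay": 0, "az": 0}, {"claw": 0.58, "x": 0, "y": 0, "z": -0.3, "ax": 0, "ay": 0, "az": 0}, {"claw": 0.62, "x": 0, "y": 0, "z": -0.12, "ax": 0, "ay": 0, "az": 0}, {"claw": 0.66, "x": 0, "y": 0, "z": 0, "ax": 0, "ay": 0, "az": 0}]}}

```text
clock: 31.3
tcp_pos: [0.4252, -0.3343, 0.0206]
orientation: [-0.0, 0.589, 0.808, 0.0]
wrist_force: [-0.2, 0.2, 1.2]
finger_gap: 0.029
```

Emit:
{"fn": "servo_tool", "kwargs": {"increments": [{"claw": 0.75, "x": 0, "y": 0, "z": 0, "ax": 0, "ay": 0, "az": 0}, {"claw": 0.9, "x": 0, "y": 0, "z": 0, "ax": 0, "ay": 0, "az": 0}, {"claw": 0.9, "x": 0, "y": 0, "z": 0, "ax": 0, "ay": 0, "az": 0}, {"claw": 0.9, "x": 0, "y": 0, "z": 0, "ax": 0, "ay": 0, "az": 0}], "newtons": 30}}

```text
clock: 31.7
tcp_pos: [0.4256, -0.3351, 0.0214]
orientation: [0.001, 0.589, 0.808, -0.0]
wrist_force: [0.7, -0.2, 3.6]
finger_gap: 0.0172
```

Emit:
{"fn": "servo_tool", "kwargs": {"increments": [{"claw": 0.9, "x": 0, "y": 0, "z": 0.4, "ax": 0, "ay": 0, "az": 0}, {"claw": 0.9, "x": 0, "y": 0, "z": 1, "ax": 0, "ay": 0, "az": 0}, {"claw": 0.9, "x": 0, "y": 0, "z": 1, "ax": 0, "ay": 0, "az": 0}, {"claw": 0.9, "x": 0, "y": 0.5, "z": 1, "ax": 0, "ay": 0, "az": 0}, {"claw": 0.9, "x": 0.1, "y": 1, "z": 0, "ax": 0, "ay": 0, "az": -0.3}]}}

```text
clock: 32.2
tcp_pos: [0.4298, -0.3001, 0.1101]
orientation: [0.004, 0.607, 0.795, -0.001]
wrist_force: [1.8, -0.9, -0.1]
finger_gap: 0.0175
```

Emit:
{"fn": "servo_tool", "kwargs": {"increments": [{"claw": 0.9, "x": 0.2, "y": 1, "z": 0, "ax": 0, "ay": 0, "az": -0.4}, {"claw": 0.9, "x": 0.2, "y": 1, "z": 0, "ax": 0, "ay": 0, "az": -0.4}, {"claw": 0.9, "x": 0.2, "y": 1, "z": 0, "ax": 0, "ay": 0, "az": -0.4}, {"claw": 0.9, "x": 0.2, "y": 1, "z": 0, "ax": 0, "ay": 0, "az": -0.4}, {"claw": 0.9, "x": 0.2, "y": 1, "z": 0, "ax": 0, "ay": 0, "az": -0.4}]}}

```text
clock: 32.7
tcp_pos: [0.4529, -0.1713, 0.1065]
orientation: [0.0, 0.711, 0.703, 0.0]
wrist_force: [0.5, 0.6, -0.3]
finger_gap: 0.0172
```

Emit:
{"fn": "servo_tool", "kwargs": {"increments": [{"claw": 0.9, "x": 0.12, "y": 1, "z": 0, "ax": 0, "ay": 0, "az": -0.4}, {"claw": 0.9, "x": 0, "y": 1, "z": 0, "ax": 0, "ay": 0, "az": 0}, {"claw": 0.9, "x": 0, "y": 1, "z": 0, "ax": 0, "ay": 0, "az": 0}, {"claw": 0.9, "x": 0, "y": 1, "z": 0, "ax": 0, "ay": 0, "az": 0}, {"claw": 0.9, "x": 0, "y": 1, "z": 0, "ax": 0, "ay": 0, "az": 0}]}}

```text
clock: 33.2
tcp_pos: [0.4557, -0.0463, 0.1065]
orientation: [0.0, 0.73, 0.684, 0.0]
wrist_force: [0.8, -0.5, -0.4]
finger_gap: 0.0171
```

Emit:
{"fn": "servo_tool", "kwargs": {"increments": [{"claw": 0.9, "x": 0, "y": 1, "z": 0, "ax": 0, "ay": 0, "az": 0}, {"claw": 0.9, "x": 0, "y": 1, "z": 0, "ax": 0, "ay": 0, "az": 0}, {"claw": 0.9, "x": 0, "y": 1, "z": 0, "ax": 0, "ay": 0, "az": 0}, {"claw": 0.9, "x": 0, "y": 1, "z": 0, "ax": 0, "ay": 0, "az": 0}, {"claw": 0.9, "x": 0, "y": 1, "z": 0, "ax": 0, "ay": 0, "az": 0}]}}

```text
clock: 33.7
tcp_pos: [0.4557, 0.0788, 0.1065]
orientation: [0.0, 0.73, 0.684, 0.0]
wrist_force: [0.1, 0.4, -0.3]
finger_gap: 0.0178
```

Emit:
{"fn": "servo_tool", "kwargs": {"increments": [{"claw": 0.9, "x": 0, "y": 0.7, "z": 0, "ax": 0, "ay": 0, "az": 0}, {"claw": 0.9, "x": 0, "y": 0.26, "z": 0, "ax": 0, "ay": 0, "az": 0}, {"claw": 0.9, "x": 0, "y": 0, "z": 0, "ax": 0, "ay": 0, "az": 0}, {"claw": 0.9, "x": 0, "y": 0, "z": 0, "ax": 0, "ay": 0, "az": 0}]}}

```text
clock: 34.1
tcp_pos: [0.4558, 0.1013, 0.106]
orientation: [0.0, 0.73, 0.684, -0.0]
wrist_force: [0.9, -0.2, -0.3]
finger_gap: 0.017
```

```bash
python3 snap.py wrist w20
```

```text
(no output)
```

View pics/w20.png

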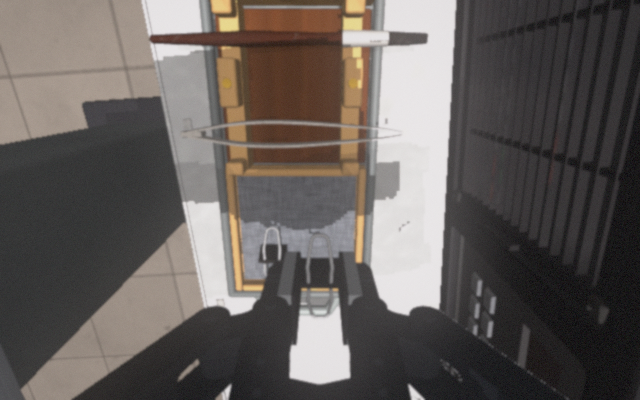

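Emit:
{"fn": "servo_tool", "kwargs": {"increments": [{"claw": 0.9, "x": 0, "y": 0, "z": -1, "ax": 0, "ay": 0, "az": 0}, {"claw": 0.9, "x": 0, "y": 0, "z": -0.9, "ax": 0, "ay": 0, "az": 0}, {"claw": 0.9, "x": 0, "y": 0, "z": -0.6, "ax": 0, "ay": 0, "az": 0}, {"claw": 0.9, "x": 0, "y": 0, "z": -0.3, "ax": 0, "ay": 0, "az": 0}, {"claw": 0.9, "x": 0, "y": 0, "z": 0, "ax": 0, "ay": 0, "az": 0}]}}

```text
clock: 34.65
tcp_pos: [0.4551, 0.1011, 0.035]
orientation: [-0.001, 0.73, 0.683, -0.001]
wrist_force: [-0.4, 0.7, 0.9]
finger_gap: 0.0171
```

Emit:
{"fn": "servo_tool", "kwargs": {"increments": [{"claw": 0.7, "x": 0, "y": 0, "z": 0, "ax": 0, "ay": 0, "az": 0}, {"claw": 0.65, "x": 0, "y": 0, "z": 0, "ax": 0, "ay": 0, "az": 0}, {"claw": 0.65, "x": 0, "y": 0, "z": 0, "ax": 0, "ay": 0, "az": 0}, {"claw": 0.65, "x": 0, "y": 0, "z": 0.5, "ax": 0, "ay": 0, "az": 0}, {"claw": 0.65, "x": 0, "y": 0, "z": 1, "ax": 0, "ay": 0, "az": 0}]}}

```text
clock: 35.15
tcp_pos: [0.4544, 0.1017, 0.0728]
orientation: [-0.001, 0.73, 0.684, -0.001]
wrist_force: [-0.2, 0.2, 0.0]
finger_gap: 0.0299
```

Emit:
{"fn": "servo_tool", "kwargs": {"increments": [{"claw": 0.65, "x": 0, "y": 0, "z": 1, "ax": 0, "ay": 0, "az": 0}, {"claw": 0.65, "x": 0, "y": 0, "z": 1, "ax": 0, "ay": 0, "az": 0}, {"claw": 0.65, "x": 0, "y": -1, "z": 1, "ax": 0, "ay": 0, "az": 0}, {"claw": 0.65, "x": 0, "y": -1, "z": 1, "ax": 0, "ay": 0, "az": 0}, {"claw": 0.65, "x": 0, "y": -1, "z": 0, "ax": 0, "ay": 0, "az": 0}]}}

```text
clock: 35.65
tcp_pos: [0.4582, 0.026, 0.1774]
orientation: [0.003, 0.729, 0.684, 0.002]
wrist_force: [0.9, -0.2, -0.2]
finger_gap: 0.0298
```

Emit:
{"fn": "servo_tool", "kwargs": {"increments": [{"claw": 0.65, "x": 0, "y": -1, "z": 0, "ax": 0, "ay": 0, "az": 0}, {"claw": 0.65, "x": 0, "y": -1, "z": 0, "ax": 0, "ay": 0, "az": 0}, {"claw": 0.65, "x": 0, "y": -1, "z": 0, "ax": 0, "ay": 0, "az": 0}, {"claw": 0.65, "x": 0, "y": -1, "z": 0, "ax": 0, "ay": 0, "az": 0}, {"claw": 0.65, "x": 0, "y": -1, "z": 0, "ax": 0, "ay": 0, "az": 0}]}}

```text
clock: 36.15
tcp_pos: [0.4559, -0.0992, 0.174]
orientation: [0.001, 0.73, 0.684, 0.0]
wrist_force: [0.2, -0.2, 0.5]
finger_gap: 0.0304
```

Emit:
{"fn": "servo_tool", "kwargs": {"increments": [{"claw": 0.65, "x": 0, "y": -1, "z": 0, "ax": 0, "ay": 0, "az": 0}, {"claw": 0.65, "x": 0, "y": -1, "z": 0, "ax": 0, "ay": 0, "az": 0}, {"claw": 0.65, "x": 0, "y": 0, "z": 0, "ax": 0, "ay": 0, "az": 0}, {"claw": 0.65, "x": 0, "y": 0, "z": 0, "ax": 0, "ay": 0, "az": 0}]}}

```text
clock: 36.55
tcp_pos: [0.4557, -0.1484, 0.1736]
orientation: [0.0, 0.73, 0.683, 0.0]
wrist_force: [0.3, -0.7, 0.3]
finger_gap: 0.03
```

```bash
python3 - <<'E'
from snap import *
c,im=snap("top","t21");snap("scene","s21")
cv2.imwrite("pics/t21c.png",cv2.resize(im[200:280,150:305],None,fx=5,fy=5,interpolation=cv2.INTER_CUBIC))
_,im=snap("scene","s22")
cv2.imwrite("pics/s22c.png",cv2.resize(im[150:250,180:320],None,fx=5,fy=5,interpolation=cv2.INTER_CUBIC))
E
```

```text
(no output)
```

View pics/t21.png

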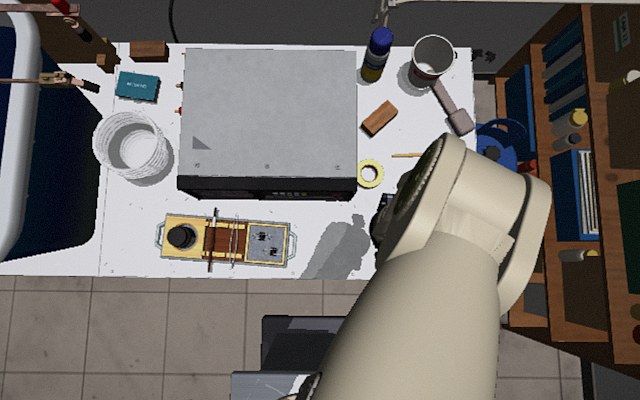

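View pics/t21c.png

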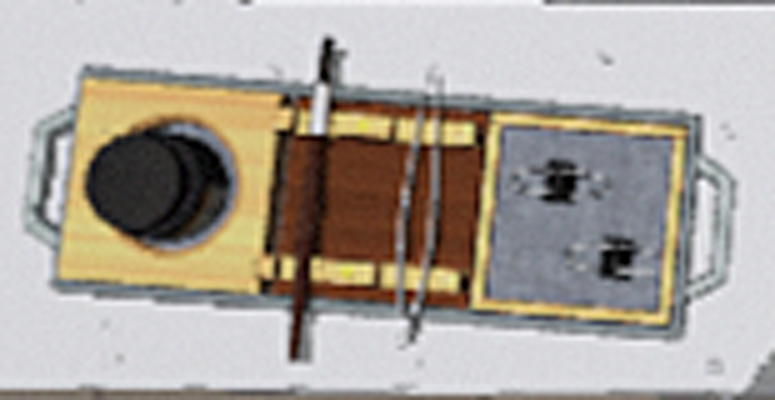

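View pics/s22c.png

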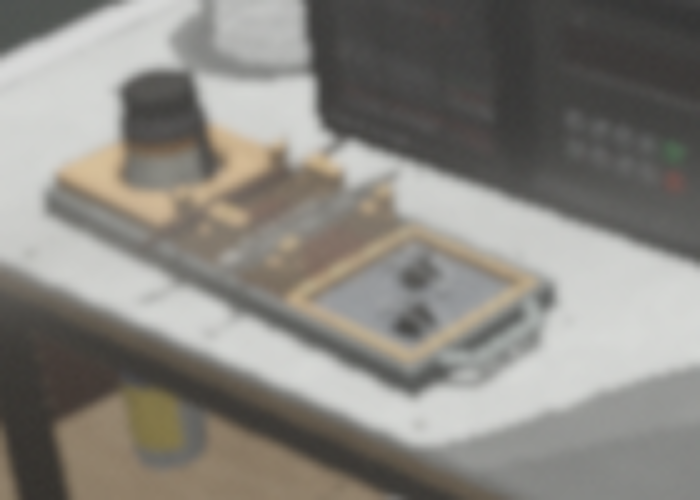

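```bash
python3 - <<'E'
from h import *
for z in(.01,.065,.076):
  p=[.4505,.2725,z]
  print(z,(w2px("top",p)-[150,200])*5,(w2px("scene",p)-[180,150])*5)
E
```

```text
0.01 [179.58786157 184.32513984] [174.99508004 184.89861881]
0.065 [139.80420565 178.47048923] [160.22850737  97.05958879]
0.076 [131.23577452 177.20953999] [157.18585219  78.96033948]
```

```bash
python3 - <<'E'
from workcell import env
print(env.hand_in(), env.get_state()["clock"])
E
```

```text
the job is handed in; nothing more can be done
the job is handed in; nothing more can be done
```

I filled the caddy in the order asked and handed it in at about 37 s of the 118 s. The hand-in gives no verdict, so what follows rests on my own checks.

- **Paint jar:** it stands upright in the bore. The cap is within about 1 mm of where an upright jar's cap should appear in the top view, and the scene view agrees. It was never tipped.
- **Brush and tweezers:** the dark-handled brush lies in the narrow notches and the tweezers in the wide ones. Both lie across both ribs and are roughly centred.
- **Binder clips:** both lie inside the dish, in opposite quarters.
- **Things left alone:** I did not touch the brass brush or the low jar. In the last pictures the arm hid the low jar and part of the brass brush. I last saw the low jar standing in place just before picking the second clip.
- **Forces and clearance:** the highest wrist reading shown after a move was about 7 N. At the end the gripper hung clear, about 17 cm above the bench and touching nothing.

The top and wrist cameras disagreed by 2–3 mm on most positions, so I used values in between. They differed by up to 7 mm on the first clip in one oblique view, and I settled that with a closer look before grasping.

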